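Wind up the drill table

ROBOT

A 7-joint arm with a two-finger parallel gripper is mounted at the origin on a cart in front of the work surface, level with it; the furniture and walls round the work are solid. World frame = base frame: x ahead of the robot, y to its left, z up, the work surface at z = 0. Lengths are in m, angles in rad, forces in N, time in s.
With the tool pointing down it reaches from about 0.425 to 0.825 m from the base axis. Payload 3.6 kg.
Tool frame: the origin (TCP) lies midway between the tips of the shut fingers; the grasp point (between the pads) lies env.grasp_offset behind it (env.grasp_offset is the distance from the TCP to the grasp point, in m); z points along the fingers, x is the direction in which the jaws open and shut, and the axes are right-handed (so a half turn about z gives the same grasp; the last joint's range is limited). The gripper opens to 93 mm and grips with 3 to 60 N. Pads are 15 mm wide; open, the fingers measure 128 mm over their backs; the gripper's body (75 mm by 188 mm) begins 65 mm behind the grasp point.
Start: joints at [1.194, 0.615, -0.013, 1.423, 0.008, 1.103, -0.04], TCP at [0.223, -0.611, 0.219] pointing down, gripper open.
Joint ranges: [-3.12, 3.12], [-0.3, 2.06], [-1.34, 1.32], [0.26, 2.42], [-1.36, 4.5], [0.01, 1.98], [-2.84, 2.84]. Speed limits (rad/s): [2.79, 2.79, 3.14, 3.14, 3.14, 3.14, 3.14].

INTERFACE

Orientations are given as [roll, pitch, yaw] about the fixed x, y, z axes, in that order (R = Rz(yaw) Ry(pitch) Rx(roll)).
In Python, from plant import telemetry, viewer, order, nets, env gives the robot as it stands. The module is installed in compiled form; this text tells all that it offers.
- The arm moves only by the tool step_arm, never from a script. Its argument "moves" is a list of rows, each a list of 2 entries, a list of its own where there are three numbers: the shift along the tool's x, y, z in units of 0.4 m (1.0 is 0.4 m), then the turn, a rotation vector about the tool's x, y, z in units of 0.5 rad (1.0 is 0.5 rad). A call has 1 to 8 rows; each row shifts and turns the pose as measured when the row begins, along the tool's axes as they then stand; what a row does not reach is not made up. A row lasts 1/10 s, in which the tool goes at most 50 mm and 8.59 degrees, less where a joint would pass 70% of its speed; a pose out of reach is approached as far as the arm can. A call with a number of a shift or a turn outside -1 to 1 is refused whole. A call with a gripper value outside its range is refused whole. "claw" is the gripper command: -1 is shut, 1 is fully open, values between are in proportion, set as the call begins (left out, the last holds). The fingers move at their own pace and stop on an object; "force" is the grip in N (left out, the last holds). Time passes only in rows, so rows that do not move let the fingers close. It gives the time, the measured TCP pose, the force and the opening at its end, in the units of the state.
- telemetry.sense(): the state, without advancing time (a new reading comes with each control period).
- viewer.grab_frame(name): name is "side" or "top" or "wrist"; returns a dict with "frame" (480x640x3 uint8, blue, green, red), "camera_matrix" (3x3 intrinsics, pixels), "dist_coeffs" ([k1, k2, p1, p2, k3] as OpenCV has them; the pictures are not rectified), "world_to_cam" (4x4, takes a point from world to camera coordinates). Camera axes: x right, y up, looking along -z (the intrinsics and any distortion apply to the point x, -y, -z); pixel columns grow to the right and rows downward; lengths in m; the calibration is good to about 2 mm. A picture is of the moment at which its call begins. There is no depth.
- order.job_done(): hands the job in, once; it reports no verdict.
Trained networks look in the newest picture that a camera, given by its name, has taken for a name from the list of things; names that differ only in an ending like _2 or _b are one class to them, and where a whole thing is asked for, a point or a joint stands for the part that bears it (a point fixed in the world has none). Each returns a list of dicts, best first, with "p" (0 to 1); they miss things now and then, are a little off and sometimes report something else, mostly with a low value. They report only what shows in the picture. A call takes as long as a camera call.
- nets.trace(camera, name): "pixels" (480x640 bool, what is visible of it) and "location" ([column, row] in pixels, amid what is visible of it).
- nets.landmark_of(camera, name): "location" ([column, row] in pixels: a listed point, or the origin of a listed thing).
The state is a dict: "time": time; "joint_pos": joint angles; "joint_vel": joint speeds; "tau": joint torques, N m; "tcp_pos": TCP position; "ee_rot": TCP orientation; "force": force on the tool from outside, world axes, zero at the start; "ft_torque": the same for the moment, N m; "grip_width": finger opening in m.
Only numpy, scipy, OpenCV 4.12 (cv2) and the standard library are available. Lean on these libraries where they do the work, as an engineer would, in place of code of your own. Each camera call takes 0.05 s, during which the arm holds its last target.

TASK

Get the bench drill ready to drill the wooden block that lies on its table: fold the crank's grip out until it stands straight out from the crank arm, then wind the crank clockwise to raise the table until the top of the block is about 8 mm below the tip of the drill bit, and let go, leaving the grip folded out. Don't run the block into the bit, push it about on the table, or disturb the loose things on the bench and on the drill's base.

Things in the scene. Friction and masses are not known exactly. Their poses are not given: they have to be found in the camera images.
- press: Grey bench drill, fixed; base 150 x 235 mm, 0.43 m tall, seen from its side; origin under the base's centre, x level, away from the robot, z up. Head and belt cover, 118 to 132 mm wide, overhang from z = 300 mm up and from x = -66 mm on: a gripper pointing straight down hits them at the folded grip, one leaning back toward the robot by 30 to 45 degrees does not.
- crank_hub (a point): Where the crank shaft's axis meets the mid-plane of the crank arm, on the robot's side of the table bracket; rises with the table. Its x axis runs along the shaft into the machine, z up. The arm, a steel bar 6 mm thick (x) and 13 to 16 mm wide, turns in the y-z plane. The machine lies at x > 7 mm: shaft housing of 18 mm radius, table edge at x = 13 mm, 17 to 35 mm above the shaft.
- crank (a joint): Crank angle about the hub's x axis: 0 = arm hangs straight down, positive = clockwise as the robot sees it (from the bottom toward +y, left). Each clockwise turn raises the table 20 mm (3.183 mm per rad) by a worm gear that stays where it is left. Takes about 2 N at the grip. Starts within 0.45 rad of hanging, range -1.5 to 16.
- fold (a joint): Angle of the folding grip on the arm: 0 = flat along the arm's front, pointing to the hub; 1.571 = straight out toward the robot, parallel to the shaft, against its stop (working position). The fold pin lies 66 mm from the hub along the arm and at x = -14 mm of the hub's frame; it is square to the arm and the shaft. Stays where it is left; 2 to 3 N at the grip moves it.
- grip_mid (a point): Middle of the crank's black grip, on its axis, 36 mm from the fold pin. The grip is a barrel 15 to 19 mm thick from 8 to 61 mm from the pin; it revolves freely on its spindle, so a hand can carry it round without turning. This frame's z points along the grip, from the pin to the free end.
- table (a joint): Height of the drill's table above its position at crank angle 0, in m, positive up (0.003183 times the crank angle); stops at -0.008 and +0.055.
- table_top (a point): Centre of the table's upper face (steel plate 124 x 140 mm, 12 mm thick), under the drill; z up.
- block: Wooden block 45 x 110 x 32 mm lying loose and flat on the drill's table under the bit; origin at the centre of its underside, 110 mm side along its y axis.
- block_top (a point): Centre of the block's upper face (32 mm above its underside).
- bit_tip (a point): Lower tip of the 8 mm drill bit, whose axis is upright. The bit does not move during the job; its height differs from start to start: at first it is 25 to 55 mm above the block's top.
- tape_measure: Loose tape measure, 36 x 77 x 62 mm, bystander; origin under its centre.
- offcut_3: Loose flat wooden offcut, 30 x 85 x 12 mm, bystander; origin under its centre.
- masking_tape: Loose roll of masking tape lying flat, 96 mm across, 24 mm high, bystander; origin under its centre.
- solder_spool: Loose spool of solder, 51 x 61 x 38 mm, bystander; origin under its centre.
- block_3: Loose wooden offcut, 34 x 50 x 34 mm, lying on the drill's base under the table, bystander; origin under its centre.

How it is judged:
On the way, in this order (a step that is already met when the one before it is completed fails the run):
1. the crank's grip is folded out straight from the arm (value of joint fold above 1.4 rad), for 0.2 s.
2. the table is wound up until the block is 3 to 13 mm below the bit (z of bit_tip in the frame of block_top between 0.003 and 0.013 m and value of joint fold above 1.3 rad), for 0.2 s.
At the end, for the whole second after the job is handed in: The block lies flat and at rest on the table, its centre within 25 mm of the bit's axis, its top 3 to 13 mm below the bit's tip; the crank's grip still stands out (fold angle over 1.3 rad) (all of step 2 and horizontal distance between block_top and bit_tip below 0.025 m and distance between block and table_top below 0.025 m and angle between block's own z axis and vertical below 0.05 rad and linear speed of block below 0.01 m/s); the robot touches nothing.
It fails at once if the block is run into the drill bit (z of bit_tip in the frame of block_top below 0.0005 m).
It fails at once if the block is pushed about on the table (horizontal distance between block and table_top above 0.025 m).
It fails at once if a loose bystander is moved by more than 20 mm (distance of any of tape_measure, offcut_3, masking_tape, solder_spool, block_3 from where it was at the start of the episode above 0.02 m).
It also fails if it takes over 64 s, if anything falls off the work surface, if the arm or the gripper's body presses on something with over 40 N, if the wrist force passes 120 N, or if a joint passes its speed limit or range.

## Working session

There is one attempt and no reset: what is moved stays moved. The work goes in short steps, Python scripts to look and compute and a tool call to move; the robot and the scene stay as the last step left them, time stands still between calls to the robot, and variables do not carry over. Pictures are saved under pics/ and viewed, and the job is handed in when it is done.

Besides the shell and the picture viewer there is one more tool, called after "Request:" as name(argument=value, ...), one argument or row to a line, values as JSON. step_arm: Moves the arm, as the interface text tells. Shifts and turns lie within -1 to 1; 1 stands for 0.4 m of shift or 0.5 rad of turn. Its arguments: {"type":"object","properties":{"moves":{"type":"array","items":{"type":"array"}},"claw":{"type":"number"},"force":{"type":"number"}},"required":["moves"]}

```bash
mkdir -p pics; ls
cat > h.py <<'E'
import numpy as np, cv2
from plant import telemetry, viewer, order, nets, env
from scipy.spatial.transform import Rotation as R
def grab(n,save=None):
    f=viewer.grab_frame(n)
    if save: cv2.imwrite('pics/'+save,f['frame'])
    return f
def ray(f,px):
    K=np.array(f['camera_matrix'],float);d=np.array(f['dist_coeffs'],float)
    u=cv2.undistortPoints(np.array([[px]],float),K,d)[0,0]
    T=np.array(f['world_to_cam']);Rm=T[:3,:3];t=T[:3,3]
    v=Rm.T@np.array([u[0],-u[1],-1.0]);return -Rm.T@t,v/np.linalg.norm(v)
def proj(f,P):
    P=np.atleast_2d(P);T=np.array(f['world_to_cam']);c=P@T[:3,:3].T+T[:3,3]
    c=c*[1,-1,-1]
    return cv2.projectPoints(c,np.zeros(3),np.zeros(3),np.array(f['camera_matrix'],float),np.array(f['dist_coeffs'],float))[0][:,0]
def tri(rs):
    A=np.zeros((3,3));b=np.zeros(3)
    for o,v in rs:
        M=np.eye(3)-np.outer(v,v);A+=M;b+=M@o
    X=np.linalg.solve(A,b)
    return X,[np.linalg.norm((np.eye(3)-np.outer(v,v))@(X-o)) for o,v in rs]
E
python3 - <<'E'
from h import *
np.set_printoptions(precision=4,suppress=True)
s=telemetry.sense();print(s['time'],s['tcp_pos'],s['ee_rot'],s['force'],s['grip_width'],env.grasp_offset)
F={c:grab(c,c+'0.png') for c in ['side','top','wrist']}
for c,f in F.items(): 
    print(c,ray(f,(320,240)))
L={}
for n in ['press','crank_hub','grip_mid','table_top','block','block_top','bit_tip','tape_measure','offcut_3','masking_tape','solder_spool','block_3']:
    rs=[]
    for c in ['side','top','wrist']:
        r=nets.landmark_of(c,n)
        print(n,c,[(round(x['p'],2),np.round(x['location'],1).tolist()) for x in r[:2]])
        if r and c!='wrist': rs.append(ray(F[c],r[0]['location']))
    if len(rs)==2: print('   ',*tri(rs))
E
```

```text
pics
0.0 [ 0.2225 -0.6099  0.2175] [ 3.1415  0.0026 -1.2209] [ 0.6029 -0.4488 -0.4694] 0.09295497806658468 0.0188
side (array([ 0.4874, -0.7965,  0.5144]), array([ 0.1284,  0.9277, -0.3505]))
top (array([-0.1214, -0.0197,  1.089 ]), array([ 0.6156,  0.1274, -0.7777]))
wrist (array([ 0.2854, -0.588 ,  0.3836]), array([-0.2376, -0.0891, -0.9673]))
press side [(0.86, [358.1, 348.8])]
press top [(0.76, [375.7, 276.8])]
press wrist []
    [0.6647 0.0106 0.0002] [np.float64(0.004569714646634057), np.float64(0.004569714646634127)]
crank_hub side [(0.7, [310.7, 282.1])]
crank_hub top [(0.56, [354.6, 269.9])]
crank_hub wrist []
    [0.5878 0.053  0.1153] [np.float64(0.0021608958933099953), np.float64(0.002160895893310091)]
grip_mid side [(0.58, [302.9, 292.0]), (0.28, [369.5, 285.3])]
grip_mid top [(0.51, [348.2, 281.0]), (0.29, [405.2, 237.5])]
grip_mid wrist []
    [0.5747 0.0634 0.0915] [np.float64(0.002997448479369974), np.float64(0.0029974484793699203)]
table_top side [(0.84, [365.6, 281.9]), (0.61, [368.1, 238.6])]
table_top top [(0.98, [400.2, 237.6])]
table_top wrist []
    [ 0.6652 -
[... 858 characters left out ...]
344847647434955), np.float64(0.004344847647434896)]
masking_tape side [(0.68, [240.2, 327.6])]
masking_tape top [(0.79, [317.3, 344.1])]
masking_tape wrist []
    [0.4611 0.1069 0.0028] [np.float64(0.003006596054818803), np.float64(0.0030065960548188195)]
solder_spool side [(0.78, [309.9, 264.3])]
solder_spool top [(0.91, [206.7, 259.7])]
solder_spool wrist []
    [ 0.6303  0.4133 -0.0048] [np.float64(0.0005684852699030124), np.float64(0.0005684852699027758)]
block_3 side [(0.72, [380.7, 350.8]), (0.6, [368.4, 283.5])]
block_3 top [(0.92, [405.5, 233.3]), (0.69, [401.4, 262.4])]
block_3 wrist []
    [ 0.7148 -0.0482  0.0577] [np.float64(0.03151332311052522), np.float64(0.031513323110524995)]
```

Run:
```python
import cv2
s=cv2.imread('pics/side0.png');cv2.imwrite('pics/s0z.png',cv2.resize(s[160:400,220:480],None,fx=3,fy=2.5,interpolation=cv2.INTER_CUBIC)[:600])
s=cv2.imread('pics/top0.png');cv2.imwrite('pics/t0z.png',cv2.resize(s[180:380,280:480],None,fx=3,fy=3,interpolation=cv2.INTER_CUBIC))
```

```text
(no output)
```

View pics/side0.png

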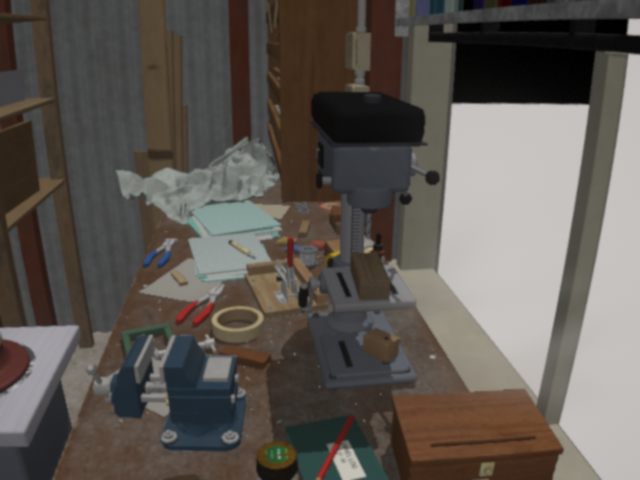

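View pics/top0.png

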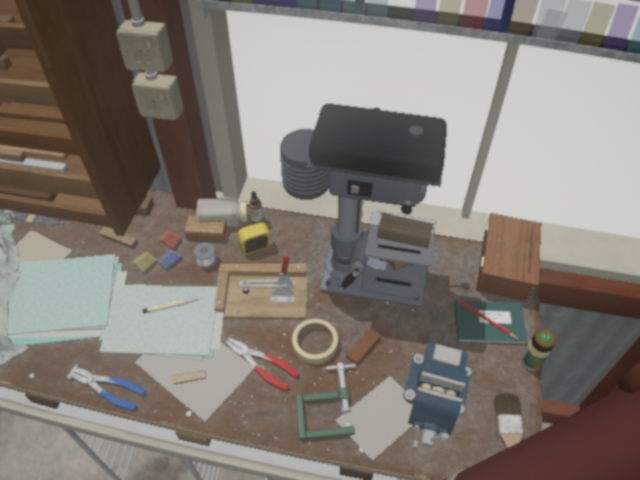

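Run:
```python
import cv2
s=cv2.imread('pics/side0.png');cv2.imwrite('pics/s0y.png',cv2.resize(s[190:390,240:440],None,fx=3,fy=3,interpolation=cv2.INTER_CUBIC))
```

```text
(no output)
```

View pics/s0y.png

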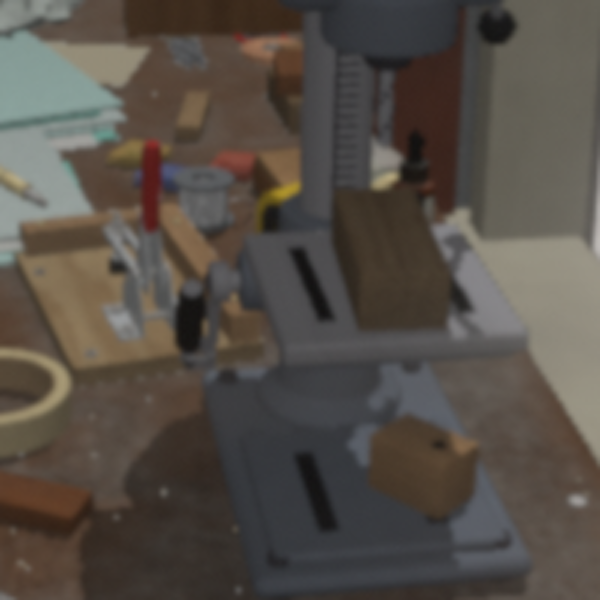

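View pics/t0z.png

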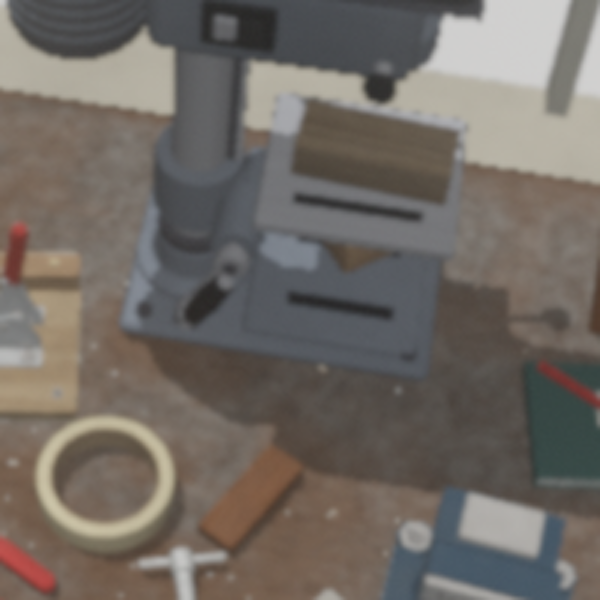

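Run:
```python
from h import *
np.set_printoptions(precision=4,suppress=True)
f=grab('top');g=grab('side')
def onz(f,p,z):
    o,v=ray(f,p);return o+v*(z-o[2])/v[2]
def zt(u,v):return (280+u/3,180+v/3)
def zs(u,v):return (240+u/3,190+v/3)
def yaw(a,b): d=b-a; return np.arctan2(d[1],d[0]),np.linalg.norm(d)
c=[onz(f,zt(*p),.15) for p in [(258,225),(455,250),(467,125),(275,95)]]
print('tabletop',np.array(c)[:,:2], yaw(c[1],c[0]),yaw(c[1],c[2]))
c=[onz(f,zt(*p),.0) for p in [(123,332),(427,375)]]
print('base',np.array(c),yaw(c[1],c[0]))
c=[onz(g,zs(*p),.0) for p in [(260,590),(528,570),(208,375)]]
print('baseS',np.array(c),yaw(c[0],c[2]),yaw(c[0],c[1]))
c=[onz(g,zs(*p),.15) for p in [(283,345),(525,332),(247,238)]]
print('tabS',np.array(c),yaw(c[0],c[2]),yaw(c[0],c[1]))
# bit: side pixel
for z in [.2,.21,.22,.23,.24]:print(z, proj(g,[[.6652,-.03,z]]))
print(ray(g,(369.6,235.9)))
```

```text
tabletop [[ 0.6022  0.0332]
 [ 0.6083 -0.102 ]
 [ 0.7231 -0.1011]
 [ 0.7231  0.0395]] (np.float64(1.6159381990281643), np.float64(0.1353577751549736)) (np.float64(0.0077250826487297005), np.float64(0.11473939214432229))
base [[ 0.5956  0.1263  0.    ]
 [ 0.6036 -0.1046  0.    ]] (np.float64(1.6054815529205404), np.float64(0.2309931080023926))
baseS [[ 0.5981 -0.0884  0.    ]
 [ 0.7434 -0.0897  0.    ]
 [ 0.5986  0.1504  0.    ]] (np.float64(1.568700556688618), np.float64(0.23877562618534937)) (np.float64(-0.009038726279941045), np.float64(0.14527873439066996))
tabS [[ 0.6056 -0.0999  0.15  ]
 [ 0.7261 -0.101   0.15  ]
 [ 0.6061  0.0297  0.15  ]] (np.float64(1.5667815263556906), np.float64(0.1295555020353727)) (np.float64(-0.009356937312285662), np.float64(0.12055162331754167))
0.2 [[365.9018 253.2214]]
0.21 [[366.1506 247.1845]]
0.22 [[366.3997 241.0964]]
0.23 [[366.6491 234.957 ]]
0.24 [[366.8987 228.7664]]
(array([ 0.4874, -0.7965,  0.5144]), array([ 0.2177,  0.9144, -0.3413]))
```

```bash
cat >> h.py <<'E'
def Rt(phi,lean,s=-1):
    a=np.array([0,np.sin(phi),-np.cos(phi)]);t=np.array([0,np.cos(phi),np.sin(phi)])
    z=np.cos(lean)*a+np.sin(lean)*np.array([1.,0,0]);x=s*t
    return R.from_matrix(np.stack([x,np.cross(z,x),z],1))
def cur():
    s=telemetry.sense();return np.array(s['tcp_pos']),R.from_euler('xyz',s['ee_rot'])
def plan(P1,R1,n,p0=None,R0=None):
    if p0 is None:p0,R0=cur()
    d=(R0.inv()*R1).as_rotvec();rows=[]
    for k in range(n):
        Rk=R0*R.from_rotvec(d*k/n)
        rows.append([np.round(Rk.inv().apply((P1-p0)/n)/.4,3).tolist(),np.round(d/n/.5,3).tolist()])
    return rows
E
python3 - <<'E'
from h import *
T=Rt(0.41,np.radians(40))
p,r=cur()
print(np.degrees((r.inv()*T).magnitude()))
for x in plan(np.array([.45,0.,.27]),T,16):print(x)
E
```

```text
53.272055353663816
[[-0.077, -0.066, -0.008], [0.094, -0.034, 0.059]]
[[-0.079, -0.064, -0.004], [0.094, -0.034, 0.059]]
[[-0.081, -0.062, 0.001], [0.094, -0.034, 0.059]]
[[-0.083, -0.059, 0.005], [0.094, -0.034, 0.059]]
[[-0.085, -0.056, 0.009], [0.094, -0.034, 0.059]]
[[-0.086, -0.053, 0.013], [0.094, -0.034, 0.059]]
[[-0.087, -0.05, 0.017], [0.094, -0.034, 0.059]]
[[-0.089, -0.046, 0.021], [0.094, -0.034, 0.059]]
[[-0.089, -0.043, 0.024], [0.094, -0.034, 0.059]]
[[-0.09, -0.039, 0.028], [0.094, -0.034, 0.059]]
[[-0.091, -0.035, 0.031], [0.094, -0.034, 0.059]]
[[-0.091, -0.031, 0.034], [0.094, -0.034, 0.059]]
[[-0.092, -0.026, 0.037], [0.094, -0.034, 0.059]]
[[-0.092, -0.022, 0.04], [0.094, -0.034, 0.059]]
[[-0.091, -0.017, 0.042], [0.094, -0.034, 0.059]]
[[-0.091, -0.012, 0.044], [0.094, -0.034, 0.059]]
```

Request:
step_arm(
  moves=[
    [[-0.077,-0.066,-0.02],[0.094,-0.034,0.059]],
    [[-0.079,-0.064,-0.01],[0.094,-0.034,0.059]],
    [[-0.081,-0.062,0.001],[0.094,-0.034,0.059]],
    [[-0.083,-0.059,0.005],[0.094,-0.034,0.059]],
    [[-0.085,-0.056,0.009],[0.094,-0.034,0.059]],
    [[-0.086,-0.053,0.013],[0.094,-0.034,0.059]],
    [[-0.087,-0.05,0.017],[0.094,-0.034,0.059]],
    [[-0.089,-0.046,0.021],[0.094,-0.034,0.059]],
  ],
)

```text
time: 2.85
tcp_pos: [0.3404, -0.3011, 0.2531]
ee_rot: [-2.771, 0.178, -1.443]
force: [1.0, 0.6, -1.0]
grip_width: 0.093
```

Run:
```python
from h import *
T=Rt(0.41,np.radians(40))
p,r=cur()
print(p,np.degrees((r.inv()*T).magnitude()))
for x in plan(np.array([.46,0.01,.26]),T,10):print(x)
```

```text
[ 0.34037759 -0.30108266  0.25311502] 25.674481267380614
[[-0.072, -0.033, 0.025], [0.072, -0.028, 0.045]]
[[-0.073, -0.03, 0.027], [0.072, -0.028, 0.045]]
[[-0.073, -0.028, 0.029], [0.072, -0.028, 0.045]]
[[-0.073, -0.025, 0.031], [0.072, -0.028, 0.045]]
[[-0.073, -0.022, 0.033], [0.072, -0.028, 0.045]]
[[-0.073, -0.019, 0.035], [0.072, -0.028, 0.045]]
[[-0.073, -0.016, 0.036], [0.072, -0.028, 0.045]]
[[-0.073, -0.013, 0.038], [0.072, -0.028, 0.045]]
[[-0.073, -0.01, 0.039], [0.072, -0.028, 0.045]]
[[-0.072, -0.007, 0.041], [0.072, -0.028, 0.045]]
```

Request:
step_arm(
  moves=[
    [[-0.09,-0.041,0.031],[0.09,-0.035,0.056]],
    [[-0.091,-0.037,0.034],[0.09,-0.035,0.056]],
    [[-0.091,-0.033,0.037],[0.09,-0.035,0.056]],
    [[-0.091,-0.028,0.04],[0.09,-0.035,0.056]],
    [[-0.091,-0.023,0.043],[0.09,-0.035,0.056]],
    [[-0.091,-0.019,0.045],[0.09,-0.035,0.056]],
    [[-0.091,-0.014,0.048],[0.09,-0.035,0.056]],
    [[-0.09,-0.01,0.05],[0.09,-0.035,0.056]],
  ],
)

```text
time: 3.65
tcp_pos: [0.4472, -0.0328, 0.2464]
ee_rot: [-2.519, 0.362, -1.557]
force: [1.2, 0.4, -1.3]
grip_width: 0.0929
```

Run:
```python
from h import *
np.set_printoptions(precision=4,suppress=True)
print(cur()[0])
f=grab('wrist','w1.png')
for n in ['crank_hub','grip_mid','table_top','block_top','bit_tip']:
    r=nets.landmark_of('wrist',n)
    print(n,[(round(x['p'],2),np.round(x['location'],1).tolist(),ray(f,x['location'])[1]) for x in r[:2]])
print(ray(f,(320,240))[0],proj(f,[[.589,.053,.1155],[.5747,.0634,.0915]]))
```

```text
[ 0.4472 -0.0328  0.2464]
crank_hub [(0.89, [295.1, 185.3], array([ 0.4956,  0.3762, -0.7829]))]
grip_mid [(0.63, [292.9, 208.0], array([ 0.4372,  0.3927, -0.8091]))]
table_top [(0.42, [294.8, 210.6], array([ 0.4306,  0.3888, -0.8145]))]
block_top [(0.84, [351.0, 61.4], array([ 0.7475,  0.1639, -0.6437]))]
bit_tip [(0.79, [328.6, 24.0], array([ 0.8013,  0.1983, -0.5645]))]
[ 0.4054 -0.096   0.4094] [[288.5447 188.4505]
 [288.7803 210.5852]]
```

View pics/w1.png

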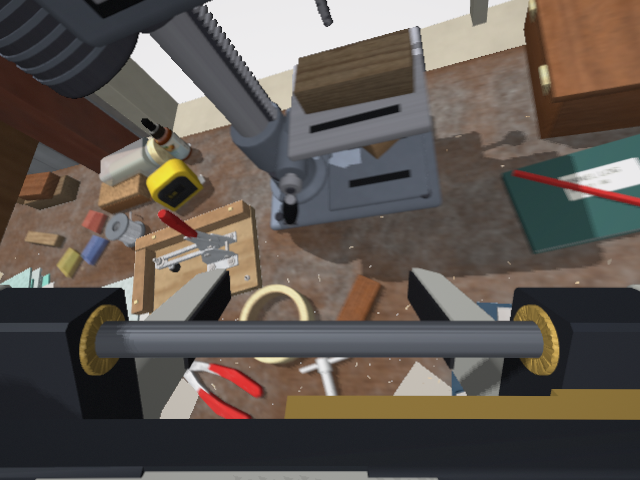

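Run:
```python
from h import *
np.set_printoptions(precision=4,suppress=True)
f=grab('wrist');g=grab('side');t=grab('top')
for n,w,s,tt in [('hub',(295.1,185.3),(310.7,282.1),(354.6,269.9)),('grip',(292.9,208),(302.9,292),(348.2,281)),('blk',(351,61.4),(367,266.5),(408.1,225.1)),('bit',(328.6,24),(369.6,235.9),None)]:
    rs=[ray(f,w),ray(g,s)]+([ray(t,tt)] if tt else [])
    print(n,*tri(rs))
    if tt: print('  w+s',*tri(rs[:2]))
i=f['frame'];cv2.imwrite('pics/w1z.png',cv2.resize(i[140:240,240:340],None,fx=6,fy=6,interpolation=cv2.INTER_CUBIC))
cv2.imwrite('pics/w1b.png',cv2.resize(i[0:120,260:460],None,fx=4,fy=4,interpolation=cv2.INTER_CUBIC))
```

```text
hub [0.5891 0.0471 0.1158] [np.float64(0.0076969162300572795), np.float64(0.0033936870144564433), np.float64(0.006453628651166067)]
  w+s [0.5868 0.0359 0.1243] [np.float64(0.0007454368920172635), np.float64(0.000745436892017509)]
grip [0.5757 0.0589 0.0916] [np.float64(0.006046883632791911), np.float64(0.0037871830467512894), np.float64(0.005482548459314838)]
  w+s [0.5745 0.0496 0.0994] [np.float64(0.001286552924519926), np.float64(0.0012865529245198856)]
blk [ 0.6665 -0.0436  0.1848] [np.float64(0.0014188891775726309), np.float64(0.0022330191201058456), np.float64(0.003219265596001087)]
  w+s [ 0.6646 -0.0451  0.1847] [np.float64(0.000548552777007251), np.float64(0.0005485527770072966)]
bit [ 0.6667 -0.0372  0.2283] [np.float64(0.0030326704211317166), np.float64(0.0030326704211315805)]
```

View pics/w1z.png

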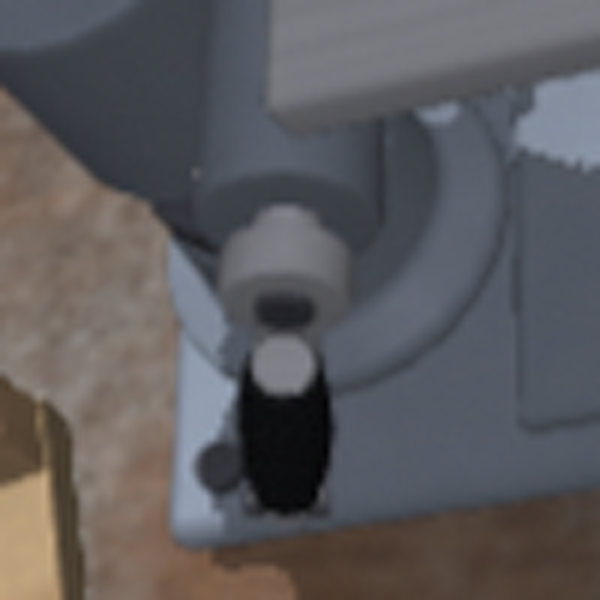

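View pics/w1b.png

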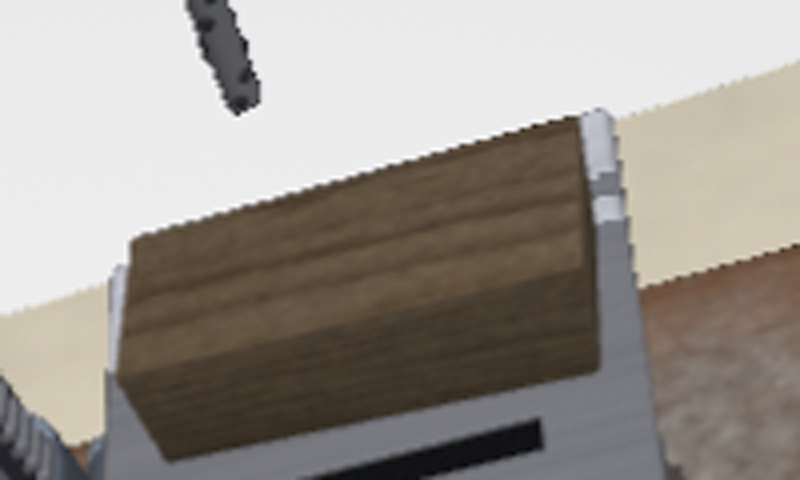

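Run:
```python
import cv2
s=cv2.imread('pics/side0.png');t=cv2.imread('pics/top0.png')
a=cv2.resize(s[262:322,280:340],(600,600),interpolation=cv2.INTER_CUBIC);b=cv2.resize(t[250:310,320:380],(600,600),interpolation=cv2.INTER_CUBIC)
cv2.imwrite('pics/s0c.png',a);cv2.imwrite('pics/t0c.png',b)
```

```text
(no output)
```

View pics/s0c.png

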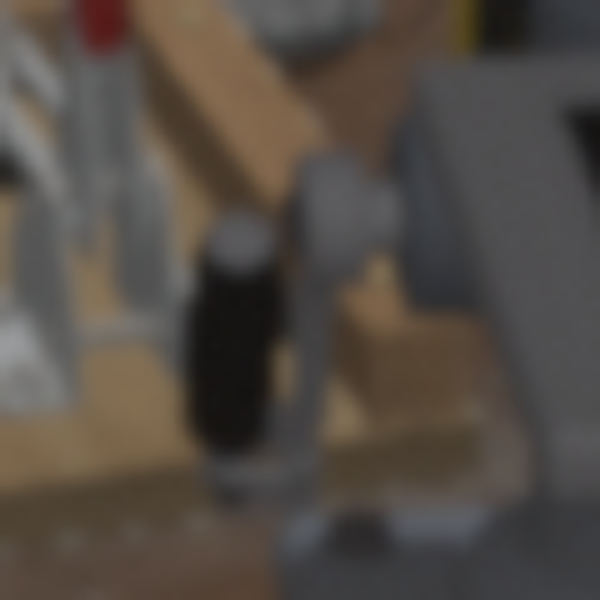

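View pics/t0c.png

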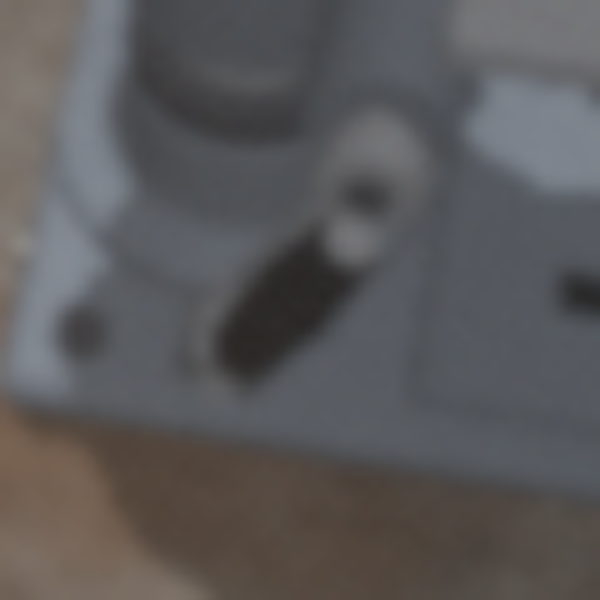

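Run:
```python
from h import *
from scipy.optimize import least_squares
np.set_printoptions(precision=4,suppress=True)
f=grab('wrist');g=grab('side');t=grab('top')
obs=[(f,[(287.2,201),(287.9,224.8),(287.3,191.8)]),(g,[(304,286),(302.8,307),(312.5,283.5)]),(t,[(355.5,273.8),(342.5,286.5),(356.5,269)])]
def pts(q):
    h=q[:3];a=np.array([0,np.sin(q[3]),-np.cos(q[3])]);X=np.array([1,0,0])
    return np.array([h-.014*X+.003*a,h-.014*X+.058*a,h-.004*X])
def res(q):
    return np.concatenate([(proj(c,pts(q))-np.array(o)).ravel() for c,o in obs])
r=least_squares(res,[.589,.053,.1155,.4]);print(r.x);print(r.fun.reshape(3,3,2))
print(tri([ray(f,(320.5,27)),ray(g,(369.6,235.9))]))
print('block corners z .183')
for p in [(130,238),(580,115),(585,268),(118,375)]:
    px=(260+p[0]/4,p[1]/4);o,v=ray(f,px);print(o+v*(.183-o[2])/v[2])
i=g['frame'];cv2.imwrite('pics/s1b.png',cv2.resize(i[200:300,340:420],None,fx=6,fy=6,interpolation=cv2.INTER_CUBIC))
```

```text
[0.5912 0.0511 0.1126 0.4212]
[[[ 0.0974 -0.0856]
  [ 0.618  -3.6402]
  [ 0.2938 -0.2448]]

 [[-0.3701  0.2314]
  [-0.4264 -0.7968]
  [-3.0143  1.3092]]

 [[-1.5914  0.6785]
  [ 0.0822 -0.2793]
  [-1.1549  1.0189]]]
(array([ 0.6692, -0.0283,  0.2256]), [np.float64(0.0023069168932363516), np.float64(0.0023069168932363174)])
block corners z .183
[0.6936 0.0166 0.183 ]
[ 0.6863 -0.0931  0.183 ]
[ 0.6424 -0.0906  0.183 ]
[0.6502 0.0181 0.183 ]
```

View pics/s1b.png

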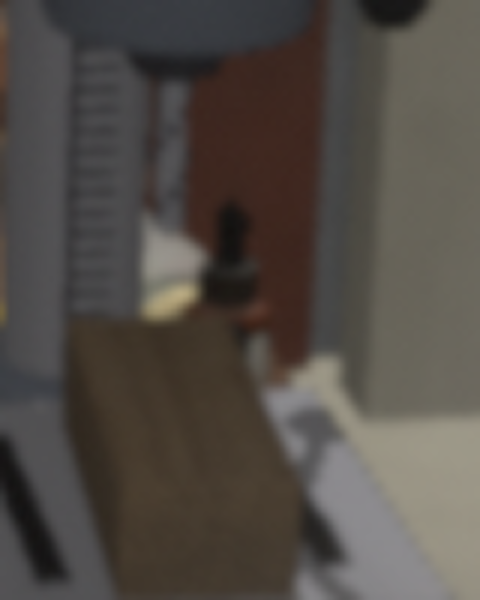

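Run:
```python
from h import *
T=Rt(0.42,np.radians(40))
z=T.apply([0,0,1]);G=np.array([.5755,.0635,.088])
P1=G+.01*z-.07*z;P2=G+.01*z
p0,r0=cur();print(p0,P1,P2)
for x in plan(P1,T,6):print(x)
print('final .07 along z ->',.07/.4)
```

```text
[ 0.44703051 -0.03534903  0.24609161] [0.53693274 0.04475824 0.129968  ] [0.58192788 0.06662363 0.08100533]
[[-0.014, 0.002, 0.068], [0.027, -0.013, 0.014]]
[[-0.013, 0.003, 0.068], [0.027, -0.013, 0.014]]
[[-0.013, 0.004, 0.068], [0.027, -0.013, 0.014]]
[[-0.012, 0.005, 0.068], [0.027, -0.013, 0.014]]
[[-0.012, 0.006, 0.068], [0.027, -0.013, 0.014]]
[[-0.011, 0.007, 0.068], [0.027, -0.013, 0.014]]
final .07 along z -> 0.17500000000000002
```

Request:
step_arm(
  moves=[
    [[-0.014,0.002,0.068],[0.027,-0.013,0.014]],
    [[-0.013,0.003,0.068],[0.027,-0.013,0.014]],
    [[-0.013,0.004,0.068],[0.027,-0.013,0.014]],
    [[-0.012,0.005,0.068],[0.027,-0.013,0.014]],
    [[-0.012,0.006,0.068],[0.027,-0.013,0.014]],
    [[-0.011,0.007,0.068],[0.027,-0.013,0.014]],
    [[0,0,0],[0,0,0]],
  ],
  claw=0.1,
)

```text
time: 4.95
tcp_pos: [0.4709, 0.0064, 0.257]
ee_rot: [-2.487, 0.453, -1.56]
force: [-0.1, -0.4, 0.3]
grip_width: 0.0513
```

Run:
```python
from h import *
np.set_printoptions(precision=4,suppress=True)
p,r=cur();print(p,r.as_matrix())
f=grab('wrist','w2.png')
q=[.5905,.0515,.1135,.42]
a=np.array([0,np.sin(q[3]),-np.cos(q[3])]);X=np.array([1,0,0]);h=np.array(q[:3])
i=f['frame'].copy()
for P in [h,h-.014*X+.003*a,h-.014*X+.03*a,h-.014*X+.058*a]:
    u=proj(f,P)[0];print(u);cv2.circle(i,tuple(int(v) for v in u),3,(0,0,255),-1)
u=proj(f,p)[0];cv2.circle(i,tuple(int(v) for v in u),3,(0,255,0),-1);cv2.imwrite('pics/w2a.png',i)
```

```text
[0.4709 0.0064 0.257 ] [[ 0.01   -0.7963  0.6049]
 [-0.899   0.2578  0.3541]
 [-0.4379 -0.5473 -0.7133]]
[339.8439 211.4275]
[339.9618 224.5175]
[339.3666 234.6727]
[338.8257 243.9038]
```

View pics/w2a.png

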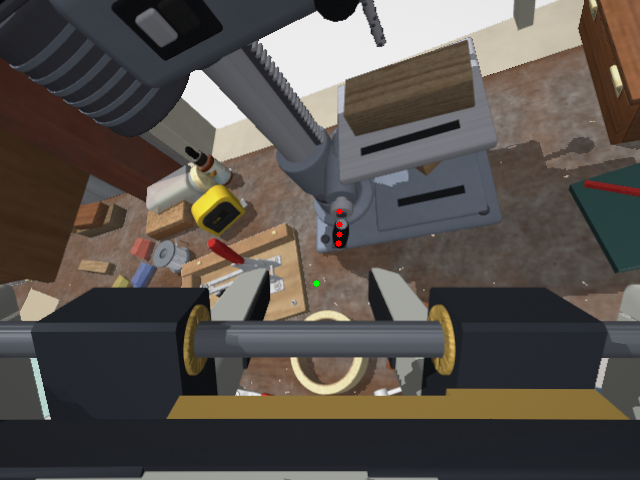

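Run:
```python
from h import *
np.set_printoptions(precision=4,suppress=True)
s=telemetry.sense();print(np.array(s['joint_pos']),np.array(s['joint_vel']),s['time'],s['tcp_pos'])
T=Rt(0.42,np.radians(40))
z=T.apply([0,0,1]);G=np.array([.5755,.0635,.088])
P1=G-.06*z
for x in plan(P1,T,6):print(x)
```

```text
[ 1.291   0.4313 -1.3446  2.3725 -1.3607  0.015  -0.2455] [ 0.0183  0.0003  0.0052  0.017  -0.0011 -0.005   0.0081] 5.0 [0.4706 0.0063 0.2568]
[[0.009, 0.011, 0.06], [0.016, 0.011, -0.004]]
[[0.009, 0.012, 0.06], [0.016, 0.011, -0.004]]
[[0.008, 0.012, 0.06], [0.016, 0.011, -0.004]]
[[0.008, 0.013, 0.06], [0.016, 0.011, -0.004]]
[[0.008, 0.013, 0.06], [0.016, 0.011, -0.004]]
[[0.007, 0.014, 0.06], [0.016, 0.011, -0.004]]
```

```bash
cat > kin.py <<'E'
from h import *
import json,itertools
from scipy.optimize import least_squares
D=[([1.194,.615,-.013,1.423,.008,1.103,-.04],[.2225,-.6099,.2175],[3.1415,.0026,-1.2209])]
def log():
    s=telemetry.sense()
    with open('log.jsonl','a') as fh: fh.write(json.dumps([list(map(float,s[k])) for k in('joint_pos','tcp_pos','ee_rot')])+'\n')
def data():
    try: return D+[json.loads(l) for l in open('log.jsonl')]
    except FileNotFoundError: return D
E
python3 - <<'E'
from kin import *
log()
np.set_printoptions(precision=4,suppress=True)
data_=data()
def fk(q,par,sg):
    b,tw,d1,d3,d5,d7,a1,a2,a3=par
    Rm=R.from_euler('z',b);p=np.zeros(3)
    def rot(ax,v): 
        nonlocal Rm; Rm=Rm*R.from_euler(ax,v)
    def tr(v):
        nonlocal p; p=p+Rm.apply(v)
    rot('z',sg[0]*q[0]);tr([0,0,d1]);rot('y',q[1]);rot('z',sg[1]*q[2]);tr([a1,0,d3]);rot('y',q[3]);tr([a2,0,0]);rot('z',sg[2]*q[4]);tr([0,0,d5]);rot('y',q[5]);tr([a3,0,d7]);rot('z',sg[3]*q[6]+tw)
    return p,Rm
best=[]
for sg in itertools.product([1,-1],repeat=4):
  for b0 in [-2.4,0,.0]:
   for tw in [0,1.57,3.14,-1.57]:
    def res(x):
        out=[x[6:]*.2]
        for q,p,e in data_:
            P,Rm=fk(q,x,sg);out+=[(P-p)*5,(R.from_euler('xyz',e).inv()*Rm).as_rotvec()]
        return np.concatenate(out)
    r=least_squares(res,[b0,tw,.3,.35,.35,.2,0,0,0]);best.append((r.cost,sg,r.x,r.fun))
best.sort(key=lambda t:t[0])
for c in best[:6]:print(c[0],c[1],c[2])
E
```

```text
0.00030292357827096917 (-1, -1, -1, -1) [-0.0327 -3.169   0.229   0.5691  0.3816  0.305  -0.0064  0.0035  0.0132]
0.00030292357827096917 (-1, -1, -1, -1) [-0.0327 -3.169   0.229   0.5691  0.3816  0.305  -0.0064  0.0035  0.0132]
0.0003029235782709724 (-1, -1, -1, -1) [-0.0327  3.1142  0.229   0.5691  0.3816  0.305  -0.0064  0.0035  0.0132]
0.0003029235782709724 (-1, -1, -1, -1) [-0.0327  3.1142  0.229   0.5691  0.3816  0.305  -0.0064  0.0035  0.0132]
0.00030292357827097264 (-1, -1, -1, -1) [-0.0327 -3.169   0.229   0.5691  0.3816  0.305  -0.0064  0.0035  0.0132]
0.00030292357827097264 (-1, -1, -1, -1) [-0.0327 -3.169   0.229   0.5691  0.3816  0.305  -0.0064  0.0035  0.0132]
```

Run:
```python
from h import *
T=Rt(0.,np.radians(0))
for x in plan(np.array([.45,0,.30]),T,8):print(x)
```

```text
[[-0.004, -0.003, -0.014], [-0.16, 0.11, -0.034]]
[[-0.003, -0.002, -0.015], [-0.16, 0.11, -0.034]]
[[-0.003, -0.001, -0.015], [-0.16, 0.11, -0.034]]
[[-0.002, 0.001, -0.015], [-0.16, 0.11, -0.034]]
[[-0.001, 0.002, -0.015], [-0.16, 0.11, -0.034]]
[[-0.0, 0.003, -0.015], [-0.16, 0.11, -0.034]]
[[0.001, 0.004, -0.014], [-0.16, 0.11, -0.034]]
[[0.001, 0.005, -0.014], [-0.16, 0.11, -0.034]]
```

Request:
step_arm(
  moves=[
    [[-0.004,-0.003,-0.014],[-0.16,0.11,-0.034]],
    [[-0.003,-0.002,-0.015],[-0.16,0.11,-0.034]],
    [[-0.003,-0.001,-0.015],[-0.16,0.11,-0.034]],
    [[-0.002,0.001,-0.015],[-0.16,0.11,-0.034]],
  ],
)

```text
time: 5.4
tcp_pos: [0.4713, 0.0134, 0.2544]
ee_rot: [-2.693, 0.342, -1.584]
force: [-0.9, 0.3, -0.7]
grip_width: 0.051
```

Run:
```python
from kin import *
log();print(np.round(data()[-1][0],3))
```

```text
[ 0.628  0.19  -0.531  2.223 -0.7    0.412 -0.937]
```

Request:
step_arm(
  moves=[
    [[-0.001,0.002,-0.015],[-0.16,0.11,-0.034]],
    [[0,0.003,-0.015],[-0.16,0.11,-0.034]],
    [[0.001,0.004,-0.014],[-0.16,0.11,-0.034]],
    [[0.001,0.005,-0.014],[-0.16,0.11,-0.034]],
  ],
)

```text
time: 5.8
tcp_pos: [0.4561, 0.0102, 0.2762]
ee_rot: [-3.012, 0.105, -1.574]
force: [-0.0, 0.8, -0.4]
grip_width: 0.051
```

Run:
```python
from kin import *
log();print(np.round(data()[-1][0],3))
```

```text
[ 0.249  0.202 -0.299  1.958 -0.051  0.857 -1.591]
```

```bash
cat >> kin.py <<'E'
def fk(q,par,sg=(-1,-1,-1,-1)):
    b,tw,d1,d3,d5,d7,a1,a2,a3,l1,l2,l3=par
    Rm=R.from_euler('z',b);p=np.zeros(3)
    def rot(ax,v): 
        nonlocal Rm; Rm=Rm*R.from_euler(ax,v)
    def tr(v):
        nonlocal p; p=p+Rm.apply(v)
    rot('z',sg[0]*q[0]);tr([0,0,d1]);rot('y',q[1]);rot('z',sg[1]*q[2]);tr([a1,l1,d3]);rot('y',q[3]);tr([a2,l2,0]);rot('z',sg[2]*q[4]);tr([0,0,d5]);rot('y',q[5]);tr([a3,l3,d7]);rot('z',sg[3]*q[6]+tw)
    return p,Rm
def fit(sg=(-1,-1,-1,-1)):
    dd=data()
    def res(x):
        out=[x[6:]*.02]
        for q,p,e in dd:
            P,Rm=fk(q,x,sg);out+=[(P-p)*5,(R.from_euler('xyz',e).inv()*Rm).as_rotvec()]
        return np.concatenate(out)
    return least_squares(res,[0,3.14,.3,.4,.4,.2,0,0,0,0,0,0])
E
python3 - <<'E'
from kin import *
np.set_printoptions(precision=4,suppress=True)
for sg in itertools.product([1,-1],repeat=4):
    r=fit(sg)
    if r.cost<.05: print(sg,r.cost,r.x);print(r.fun[12:].reshape(-1,6))
E
```

```text
(-1, -1, -1, -1) 5.4076371204521435e-05 [-0.0024  3.1398  0.2751  0.5522  0.3712  0.3271  0.0009  0.0155 -0.0046
 -0.0068 -0.0068 -0.0079]
[[ 0.0018 -0.0013 -0.0034  0.001   0.0013 -0.0001]
 [-0.0047  0.0041  0.0033  0.0008  0.001   0.0002]
 [ 0.0044  0.001   0.0006  0.0002  0.0003  0.0005]]
```

```bash
cat >> kin.py <<'E'
LO=np.array([-3.12,-.3,-1.34,.26,-1.36,.01,-2.84]);HI=np.array([3.12,2.06,1.32,2.42,4.5,1.98,2.84])
def ik(P,T,par,n=20,rng=np.random.default_rng(0),q0=None):
    sols=[]
    for k in range(n):
        s=rng.uniform(LO,HI) if q0 is None else q0
        def res(q):
            p,Rm=fk(q,par);return np.concatenate([(p-P)*5,(T.inv()*Rm).as_rotvec()*2,.0003*(q-(LO+HI)/2)])
        s=np.clip(s,LO+.05,HI-.05)
        r=least_squares(res,s,bounds=(LO+.04,HI-.04))
        if np.abs(r.fun[:6]).max()<.01:sols.append(r.x)
        if q0 is not None: break
    u=[]
    for s in sols:
        if not any(np.abs(s-v).max()<.3 for v in u):u.append(s)
    return u
E
python3 - <<'E'
from kin import *
np.set_printoptions(precision=2,suppress=True)
par=fit().x
G=np.array([.5755,.0635,.088]); H=np.array([.59,.052,.114])
for lean in [20,30,40]:
  for phi in [0.,.42]:
   for s in [-1,1]:
    T=Rt(phi,np.radians(lean),s);z=T.apply([0,0,1])
    print(lean,phi,s,'fold')
    for u in ik(G+.01*z,T,par):print('    ',u)
E
```

```text
20 0.0 -1 fold
     [-0.26  0.62  0.11  2.08 -0.06  0.1  -1.69]
20 0.0 1 fold
     [ 0.18  0.66 -0.5   2.09  1.32  0.37  0.15]
20 0.42 -1 fold
     [ 0.5   0.74 -0.64  2.09 -0.05  0.07 -1.53]
20 0.42 1 fold
     [ 0.67  0.85 -0.91  2.1   1.3   0.22  0.32]
30 0.0 -1 fold
     [-0.24  0.63  0.11  2.2   3.04  0.2   1.5 ]
30 0.0 1 fold
     [ 0.28  0.72 -0.68  2.22  2.01  0.56 -0.51]
30 0.42 -1 fold
     [ 0.48  0.75 -0.57  2.21  3.37  0.24  1.35]
30 0.42 1 fold
     [ 0.78  1.   -1.14  2.24  2.14  0.5  -0.45]
40 0.0 -1 fold
     [-0.26  0.68  0.1   2.33  3.03  0.56  1.49]
40 0.0 1 fold
     [ 0.35  0.84 -0.84  2.35  2.31  0.9  -0.76]
40 0.42 -1 fold
     [ 0.22  0.74 -0.22  2.34  3.54  0.67  1.12]
40 0.42 1 fold
     [ 0.78  1.14 -1.24  2.37  2.45  0.83 -0.68]
```

Run:
```python
from kin import *
np.set_printoptions(precision=2,suppress=True)
par=fit().x
H=np.array([.59,.052,.114])
for s in [-1]:
 for lean in [0,10,20,30,40]:
  for psi in [0,.42]:
   T=Rt(psi,np.radians(lean),s);z=T.apply([0,0,1])
   for phi in [0,1.57,3.14,4.71]:
    g=H+[-.05,.066*np.sin(phi),-.066*np.cos(phi)+.015]
    print(s,lean,psi,phi,*ik(g+.01*z,T,par,n=6)[:3])
```

```text
-1 0 0 0 [-0.13  0.69 -0.01  1.89  0.01  0.57 -1.72]
-1 0 0 1.57 [-0.25  0.59 -0.02  1.81  0.01  0.73 -1.84]
-1 0 0 3.14 [-0.13  0.49 -0.02  1.77  0.01  0.88 -1.72]
-1 0 0 4.71 [-0.    0.58 -0.02  1.85  0.02  0.72 -1.6 ]
-1 0 0.42 0 [ 0.37  0.76 -0.43  1.89 -0.24  0.57 -1.31]
-1 0 0.42 1.57 [ 0.22  0.64 -0.38  1.86 -0.32  0.67 -1.4 ]
-1 0 0.42 3.14 [ 0.28  0.54 -0.27  1.79 -0.37  0.89 -1.28]
-1 0 0.42 4.71 [ 0.43  0.65 -0.33  1.81 -0.31  0.8  -1.19]
-1 10 0 0 [-0.19  0.65  0.05  2.04 -0.01  0.28 -1.71]
-1 10 0 1.57
-1 10 0 3.14 [-0.16  0.43  0.01  1.92  0.04  0.62 -1.75]
-1 10 0 4.71 [-0.01  0.53 -0.01  2.    0.02  0.44 -1.6 ]
-1 10 0.42 0 [ 0.49  0.76 -0.58  2.04 -0.14  0.27 -1.4 ]
-1 10 0.42 1.57 [ 0.32  0.61 -0.52  2.02 -0.3   0.37 -1.43]
-1 10 0.42 3.14 [ 0.36  0.48 -0.36  1.94 -0.44  0.63 -1.21]
-1 10 0.42 4.71 [ 0.57  0.63 -0.49  1.96 -0.32  0.52 -1.17]
-1 20 0 0 [-0.27  0.65  0.17  2.16  4.46  0.05  0.09] [-0.14  0.64  0.01  2.19  2.21  0.05  2.38]
-1 20 0 1.57
-1 20 0 3.14 [-0.24  0.38  0.1   2.07  0.05  0.34 -1.78]
-1 20 0 4.71 [-0.03  0.5   0.01  2.15 -0.    0.14 -1.59]
-1 
[... 325 characters left out ...]
 1.51]
-1 30 0 1.57 [-0.49  0.53  0.25  2.23  2.93  0.11  1.48]
-1 30 0 3.14 [-0.25  0.37  0.11  2.23  1.03  0.05 -2.75] [-0.41  0.38  0.29  2.21 -0.44  0.05 -1.31]
-1 30 0 4.71 [ 0.03  0.5  -0.01  2.27  3.18  0.16  1.55]
-1 30 0.42 0 [ 0.44  0.77 -0.46  2.31  3.51  0.39  1.26]
-1 30 0.42 1.57 [ 0.35  0.62 -0.56  2.29  3.27  0.26  1.29]
-1 30 0.42 3.14 [ 0.65  0.49 -0.77  2.22 -1.32  0.05 -0.34]
-1 30 0.42 4.71
-1 40 0 0
-1 40 0 1.57 [-0.44  0.57  0.13  2.37  2.8   0.48  1.57]
-1 40 0 3.14 [-0.28  0.39  0.14  2.35  2.96  0.28  1.6 ]
-1 40 0 4.71
-1 40 0.42 0
-1 40 0.42 1.57
-1 40 0.42 3.14 [ 0.53  0.49 -0.58  2.36  3.5   0.36  1.13]
-1 40 0.42 4.71 [ 0.53  0.64 -0.35  2.37  3.79  0.54  1.06]
```

Run:
```python
from kin import *
np.set_printoptions(precision=2,suppress=True)
par=fit().x
H=np.array([.59,.052,.114]);phi=.42
a=np.array([0,np.sin(phi),-np.cos(phi)]);X=np.array([1.,0,0])
q=np.array(data()[-1][0])
for lean,f,back in [(0,0,.15),(15,0,.12),(17,0,.05),(17,0,0),(17,.3,0),(12,.8,0),(6,1.2,0),(0,1.57,0)]:
    g=H-.014*X+.066*a+.036*(-np.cos(f)*a-np.sin(f)*X)
    for ps in [phi,.2]:
        T=Rt(ps,np.radians(lean));z=T.apply([0,0,1]);P=g+.01*z-back*z
        for q0 in [np.array([.3,.6,-.3,2,-.2,.4,-1.5])]:
            u=ik(P,T,par,q0=q0);print(lean,f,back,ps,P,u)
```

```text
0 0 0.15 0.42 [0.58 0.01 0.21] [array([ 0.34,  0.56, -0.25,  1.63, -0.33,  1.04, -1.27])]
0 0 0.15 0.2 [0.58 0.04 0.22] [array([ 0.1 ,  0.51, -0.14,  1.63, -0.16,  1.01, -1.51])]
15 0 0.12 0.42 [0.55 0.02 0.18] [array([ 0.5 ,  0.49, -0.46,  1.98, -0.45,  0.53, -1.14])]
15 0 0.12 0.2 [0.55 0.04 0.19] [array([ 0.14,  0.41, -0.21,  1.99, -0.22,  0.49, -1.45])]
17 0 0.05 0.42 [0.56 0.05 0.12] [array([ 0.55,  0.64, -0.64,  2.05, -0.2 ,  0.27, -1.39])]
17 0 0.05 0.2 [0.56 0.06 0.12] [array([ 0.15,  0.53, -0.27,  2.05, -0.13,  0.26, -1.54])]
17 0 0 0.42 [0.58 0.07 0.08] [array([ 0.48,  0.74, -0.62,  2.05, -0.1 ,  0.16, -1.48])]
17 0 0 0.2 [0.58 0.07 0.08] [array([ 0.12,  0.64, -0.27,  2.05, -0.09,  0.16, -1.58])]
17 0.3 0 0.42 [0.57 0.07 0.08] [array([ 0.49,  0.73, -0.63,  2.08, -0.09,  0.14, -1.49])]
17 0.3 0 0.2 [0.57 0.07 0.08] [array([ 0.13,  0.63, -0.27,  2.07, -0.09,  0.14, -1.59])]
12 0.8 0 0.42 [0.55 0.07 0.07] [array([ 0.46,  0.74, -0.59,  2.04, -0.15,  0.24, -1.44])]
12 0.8 0 0.2 [0.55 0.07 0.07] [array([ 0.11,  0.64, -0.26,  2.04, -0.11,  0.25, -1.57])]
6 1.2 0 0.42 [0.54 0.08 0.06] [array([ 0.4 ,  0.75, -0.52,  1.98, -0.2 ,  0.38, -1.39])]
6 1.2 0 0.2 [0.54 0.08 0.06] [array([ 0.09,  0.67, -0.23,  1.98, -0.12,  0.38, -1.56])]
0 1.57 0 0.42 [0.54 0.08 0.04] [array([ 0.33,  0.78, -0.45,  1.9 , -0.22,  0.53, -1.37])]
0 1.57 0 0.2 [0.54 0.08 0.04] [array([ 0.07,  0.72, -0.22,  1.9 , -0.12,  0.52, -1.56])]
```

Run:
```python
from h import *
T=Rt(0.42,np.radians(16));z=T.apply([0,0,1]);G=np.array([.576,.0635,.088])
for x in plan(G-.09*z,T,8):print(x)
```

```text
[[-0.002, -0.025, 0.038], [0.037, -0.077, 0.015]]
[[-0.001, -0.024, 0.039], [0.037, -0.077, 0.015]]
[[0.0, -0.024, 0.039], [0.037, -0.077, 0.015]]
[[0.002, -0.023, 0.039], [0.037, -0.077, 0.015]]
[[0.003, -0.022, 0.04], [0.037, -0.077, 0.015]]
[[0.005, -0.021, 0.04], [0.037, -0.077, 0.015]]
[[0.006, -0.021, 0.04], [0.037, -0.077, 0.015]]
[[0.007, -0.02, 0.04], [0.037, -0.077, 0.015]]
```

Request:
step_arm(
  moves=[
    [[-0.002,-0.025,0.038],[0.037,-0.077,0.015]],
    [[-0.001,-0.024,0.039],[0.037,-0.077,0.015]],
    [[0,-0.024,0.039],[0.037,-0.077,0.015]],
    [[0.002,-0.023,0.039],[0.037,-0.077,0.015]],
    [[0.003,-0.022,0.04],[0.037,-0.077,0.015]],
    [[0.005,-0.021,0.04],[0.037,-0.077,0.015]],
    [[0.006,-0.021,0.04],[0.037,-0.077,0.015]],
    [[0.007,-0.02,0.04],[0.037,-0.077,0.015]],
  ],
)

```text
time: 6.6
tcp_pos: [0.5588, 0.0439, 0.1724]
ee_rot: [-2.838, 0.425, -1.534]
force: [1.6, 0.3, -0.7]
grip_width: 0.0511
```

Run:
```python
from kin import *
np.set_printoptions(precision=4,suppress=True)
log();print(np.round(data()[-1][0],3))
p,r=cur();T=Rt(0.42,np.radians(16));z=T.apply([0,0,1]);G=np.array([.576,.0635,.088])
print(p,G-.09*z,np.degrees((r.inv()*T).as_rotvec()))
f=grab('wrist')
q=[.5905,.0515,.1135,.42]
a=np.array([0,np.sin(q[3]),-np.cos(q[3])]);X=np.array([1,0,0]);h=np.array(q[:3])
i=f['frame'].copy();cv2.imwrite('pics/w3.png',i)
for P in [h-.003*X,h-.014*X+.003*a,h-.014*X+.03*a,h-.014*X+.058*a]:
    u=proj(f,P)[0];print(u);cv2.circle(i,tuple(int(v) for v in u),2,(0,0,255),-1)
for k in [0,.09]:
  u=proj(f,p+k*r.apply([0,0,1]))[0];cv2.circle(i,tuple(int(v) for v in u),2,(0,255,0),-1)
cv2.imwrite('pics/w3a.png',i)
print([ (x['p'],x['location']) for n in ['crank_hub','grip_mid'] for x in nets.landmark_of('wrist',n)])
```

```text
[ 0.509  0.522 -0.544  2.008 -0.429  0.429 -1.168]
[0.5588 0.0439 0.1724] [0.5512 0.0282 0.167 ] [-0.5318  0.8317  1.738 ]
[343.7446 234.6055]
[342.9767 250.4482]
[340.6751 250.5073]
[338.7355 250.5571]
[(0.6, [344.8, 228.7]), (0.76, [347.4, 248.6])]
```

View pics/w3a.png

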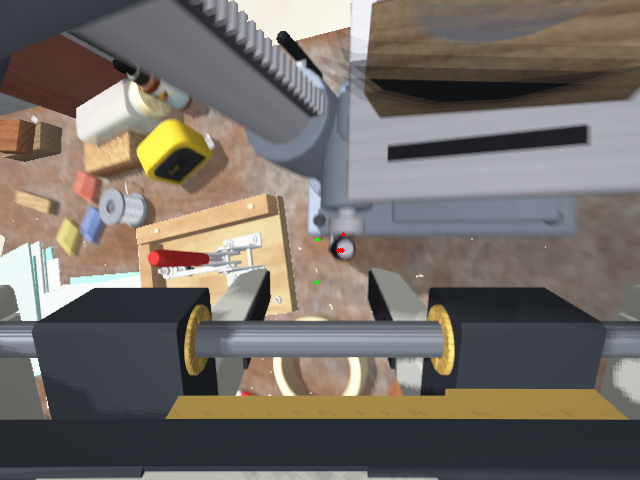

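Run:
```python
from h import *
p,r=cur();print(p)
T=Rt(0.42,np.radians(16));z=T.apply([0,0,1]);G=np.array([.577,.062,.088])
for x in plan(G-.04*z,T,4):print(x)
```

```text
[0.55769218 0.04305152 0.17156198]
[[0.011, 0.003, 0.029], [-0.003, 0.007, 0.014]]
[[0.011, 0.003, 0.029], [-0.003, 0.007, 0.014]]
[[0.011, 0.003, 0.029], [-0.003, 0.007, 0.014]]
[[0.011, 0.003, 0.029], [-0.003, 0.007, 0.014]]
```

Request:
step_arm(
  moves=[
    [[0.011,0.003,0.029],[-0.003,0.007,0.014]],
    [[0.011,0.003,0.029],[-0.003,0.007,0.014]],
    [[0.011,0.003,0.029],[-0.003,0.007,0.014]],
    [[0.011,0.003,0.029],[-0.003,0.007,0.014]],
    [[0,0,0],[0,0,0]],
  ],
)

```text
time: 7.25
tcp_pos: [0.5668, 0.0488, 0.1216]
ee_rot: [-2.86, 0.415, -1.567]
force: [0.4, -0.2, 0.6]
grip_width: 0.0513
```

Run:
```python
from kin import *
np.set_printoptions(precision=4,suppress=True)
log();print(np.round(data()[-1][0],3))
p,r=cur();T=Rt(0.42,np.radians(16));z=T.apply([0,0,1]);G=np.array([.577,.062,.088])
print(p,G-.04*z,np.degrees((r.inv()*T).as_rotvec()))
f=grab('wrist');i=f['frame'].copy()
for P in [G]:
    u=proj(f,P)[0];print(u);cv2.circle(i,tuple(int(v) for v in u),2,(0,0,255),-1)
cv2.imwrite('pics/w4a.png',i)
for x in plan(G+.01*z,T,4):print(x)
```

```text
[ 0.458  0.612 -0.517  2.029 -0.423  0.318 -1.177]
[0.5668 0.0488 0.1216] [0.566  0.0463 0.1231] [-0.0229 -0.2121  0.2791]
[319.5223 260.9309]
[[0.001, 0.0, 0.03], [-0.001, -0.002, 0.003]]
[[0.001, 0.0, 0.03], [-0.001, -0.002, 0.003]]
[[0.001, 0.0, 0.03], [-0.001, -0.002, 0.003]]
[[0.001, 0.0, 0.03], [-0.001, -0.002, 0.003]]
```

View pics/w4a.png

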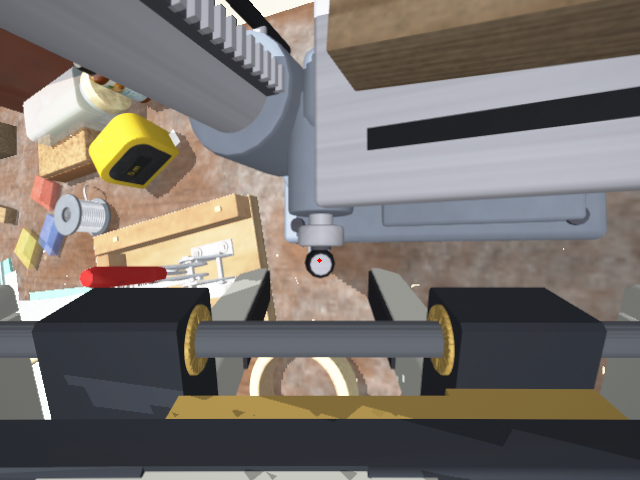

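Request:
step_arm(
  moves=[
    [[0.001,0,0.03],[0,-0.002,0.003]],
    [[0.001,0,0.03],[0,-0.002,0.003]],
    [[0.001,0,0.03],[0,-0.002,0.003]],
    [[0.001,0,0.03],[0,-0.002,0.003]],
    [[0,0,0],[0,0,0]],
  ],
)

```text
time: 7.8
tcp_pos: [0.5822, 0.0677, 0.0762]
ee_rot: [-2.86, 0.421, -1.571]
force: [0.3, 0.1, -0.4]
grip_width: 0.0511
```

Run:
```python
from kin import *
np.set_printoptions(precision=4,suppress=True)
log();print(np.round(data()[-1][0],3))
p,r=cur();T=Rt(0.42,np.radians(16));z=T.apply([0,0,1]);G=np.array([.577,.062,.088])
print(p,G+.01*z,np.degrees((r.inv()*T).as_rotvec()))
f=grab('wrist');i=f['frame'].copy()
cv2.imwrite('pics/w5a.png',i)
```

```text
[ 0.414  0.712 -0.522  2.027 -0.429  0.209 -1.173]
[0.5822 0.0677 0.0762] [0.5798 0.0659 0.0792] [-0.1496  0.0462 -0.0449]
```

View pics/w5a.png

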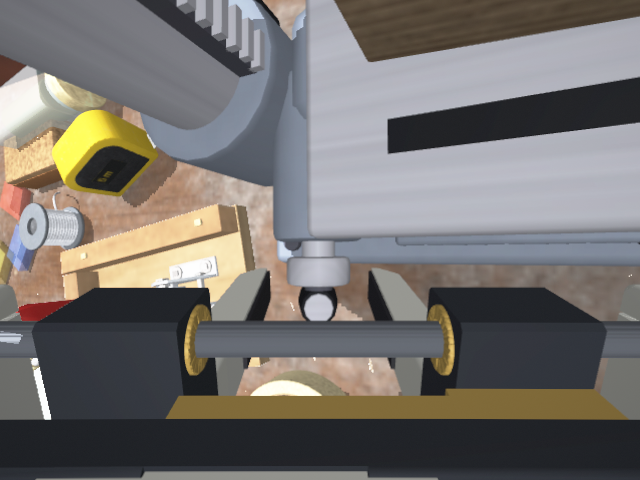

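Request:
step_arm(
  moves=[
    [[0,0,0],[0,0,0]],
    [[0,0,0],[0,0,0]],
    [[0,0,0],[0,0,0]],
    [[0,0,0],[0,0,0]],
  ],
  claw=-1,
  force=20,
)

```text
time: 8.25
tcp_pos: [0.5829, 0.0669, 0.0777]
ee_rot: [-2.857, 0.42, -1.571]
force: [0.0, -0.5, -0.2]
grip_width: 0.0238
```

Request:
step_arm(
  moves=[
    [[0,0,0],[0,0,0]],
    [[0,0,0],[0,0,0]],
  ],
)

```text
time: 8.45
tcp_pos: [0.5828, 0.0672, 0.078]
ee_rot: [-2.857, 0.42, -1.57]
force: [1.8, 0.4, -3.2]
grip_width: 0.0177
```

Run:
```python
from kin import *
np.set_printoptions(precision=4,suppress=True)
log();print(np.round(data()[-1][0],3), telemetry.sense()['grip_width'],cur()[0])
f=grab('wrist');i=f['frame'].copy()
cv2.imwrite('pics/w6a.png',i[180:400,180:460])
```

```text
[ 0.415  0.709 -0.523  2.027 -0.429  0.21  -1.173] 0.017698781529321153 [0.5828 0.0672 0.078 ]
```

View pics/w6a.png

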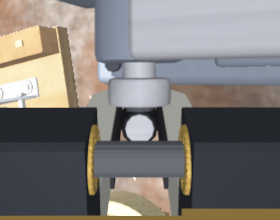

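```bash
cat > fold.py <<'E'
from kin import *
phi=.42;a=np.array([0,np.sin(phi),-np.cos(phi)]);X=np.array([1.,0,0])
def foldrows(fs,leans,k=.01,L=.037,pin=None,f0=0):
    p,r=cur()
    G=p-k*r.apply([0,0,1])
    if pin is None: pin=G-L*(-np.cos(f0)*a-np.sin(f0)*X)
    print('pin',pin)
    for f,l in zip(fs,leans):
        T=Rt(phi,np.radians(l));P=pin+L*(-np.cos(f)*a-np.sin(f)*X)+k*T.apply([0,0,1])
        print(plan(P,T,1,p,r)[0],',');p,r=P,T
E
python3 - <<'E'
from fold import *
foldrows([.13,.26,.39,.52,.65,.78],[15.5,15,14,13,12,11])
E
```

```text
pin [0.58000151 0.07841412 0.05292493]
[[0.0, 0.012, -0.003], [-0.028, 0.001, 0.001]] ,
[[0.0, 0.012, -0.001], [-0.017, 0.0, -0.0]] ,
[[-0.0, 0.012, 0.001], [-0.035, -0.0, -0.0]] ,
[[0.0, 0.012, 0.003], [-0.035, 0.0, -0.0]] ,
[[-0.0, 0.012, 0.004], [-0.035, 0.0, 0.0]] ,
[[0.0, 0.011, 0.006], [-0.035, 0.0, 0.0]] ,
```

Request:
step_arm(
  moves=[
    [[0,0.012,-0.003],[-0.02,0,0]],
    [[0,0.012,-0.001],[-0.02,0,0]],
    [[0,0.012,0.001],[-0.035,0,0]],
    [[0,0.012,0.003],[-0.035,0,0]],
    [[0,0.012,0.004],[-0.035,0,0]],
    [[0,0.011,0.006],[-0.035,0,0]],
    [[0,0,0],[0,0,0]],
  ],
)

```text
time: 9.2
tcp_pos: [0.5758, 0.067, 0.0772]
ee_rot: [-2.907, 0.414, -1.571]
force: [1.3, 3.1, -6.3]
grip_width: 0.0177
```

Run:
```python
from kin import *
np.set_printoptions(precision=4,suppress=True)
log();print(np.round(data()[-1][0],3), telemetry.sense()['grip_width'],cur()[0],cur()[0]-.01*cur()[1].apply([0,0,1]))
f=grab('wrist');i=f['frame'].copy()
cv2.imwrite('pics/w7a.png',i[180:400,180:460])
i=grab('side')['frame'];cv2.imwrite('pics/s7a.png',cv2.resize(i[200:360,240:400],None,fx=3,fy=3))
```

```text
[ 0.382  0.699 -0.475  2.003 -0.414  0.286 -1.191] 0.0176903035494198 [0.5758 0.067  0.0772] [0.5735 0.0631 0.0861]
```

View pics/w7a.png

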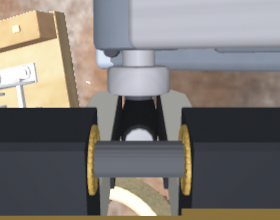

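View pics/s7a.png

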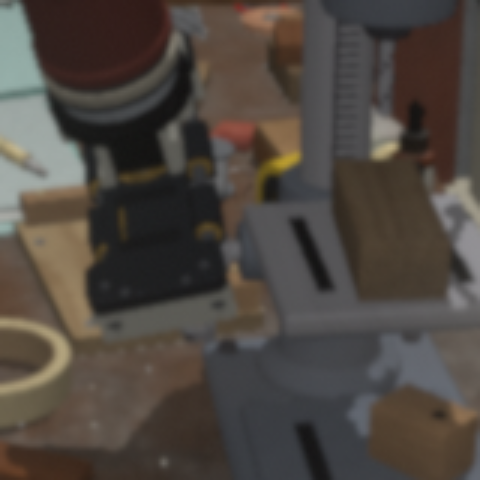

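Request:
step_arm(
  moves=[
    [[0,0.025,-0.001],[0,0,0]],
    [[0,0.025,0.002],[0,0,0]],
    [[0,0.025,0.004],[-0.01,0,0]],
    [[0,0.025,0.006],[-0.01,0,0]],
  ],
)

```text
time: 9.7
tcp_pos: [0.5541, 0.0709, 0.0676]
ee_rot: [-2.88, 0.409, -1.571]
force: [9.1, 2.7, -2.5]
grip_width: 0.0179
```

Run:
```python
from kin import *
np.set_printoptions(precision=4,suppress=True)
log();print(np.round(data()[-1][0],3), telemetry.sense()['grip_width'],cur()[0],cur()[0]-.01*cur()[1].apply([0,0,1]),telemetry.sense()['force'])
```

```text
[ 0.415  0.705 -0.531  2.091 -0.432  0.168 -1.169] 0.017916242850316955 [0.5541 0.0709 0.0676] [0.5515 0.067  0.0765] [ 9.0861  2.7287 -2.4574]
```

Request:
step_arm(
  moves=[
    [[0,0.02,0.018],[-0.06,0,0]],
    [[0,0.016,0.022],[-0.06,0,0]],
    [[0,0.011,0.026],[-0.06,0,0]],
    [[0,0.006,0.028],[-0.06,0,0]],
  ],
)

```text
time: 10.1
tcp_pos: [0.5444, 0.0839, 0.0323]
ee_rot: [-2.992, 0.405, -1.573]
force: [-6.0, -11.2, 26.0]
grip_width: 0.018
```

Run:
```python
from kin import *
np.set_printoptions(precision=4,suppress=True)
log();print(np.round(data()[-1][0],3), telemetry.sense()['grip_width'],cur()[0],cur()[0]-.01*cur()[1].apply([0,0,1]),telemetry.sense()['force'])
```

```text
[ 0.328  0.762 -0.445  2.04  -0.41   0.258 -1.194] 0.018039452770284438 [0.5444 0.0839 0.0323] [0.5429 0.08   0.0414] [ -6.0183 -11.2389  26.0223]
```

Run:
```python
from kin import *
f=grab('wrist');i=f['frame'].copy()
a=cv2.resize(i[180:400,180:460],None,fx=2,fy=2)
cv2.imwrite('pics/w8a.png',a)
i=grab('side')['frame'];cv2.imwrite('pics/s8a.png',cv2.resize(i[240:360,240:360],None,fx=4,fy=4))
```

```text
(no output)
```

View pics/w8a.png

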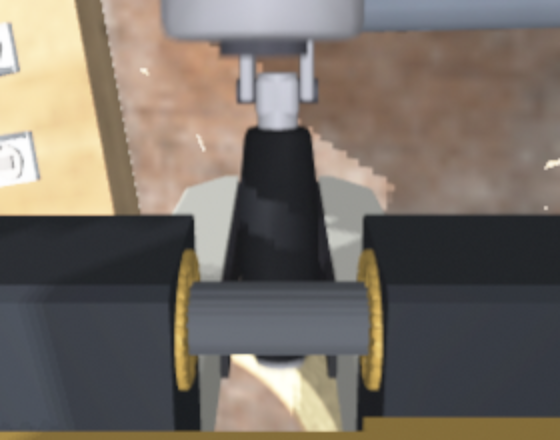

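View pics/s8a.png

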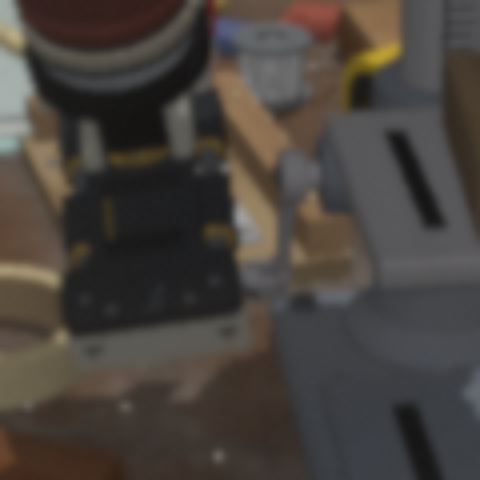

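```bash
cat > wind.py <<'E'
from kin import *
import os
STATE='wind.json'
H0=np.array([.5905,.051,.1135]);TH0=.42;Rr=.066
def setup(k=.0216):
    p,r=cur();z=r.apply([0,0,1]);json.dump({'k':k,'th':TH0},open(STATE,'w'))
def status(upd=True):
    st=json.load(open(STATE));p,r=cur();z=r.apply([0,0,1]);
    g=p-st['k']*z;th=st['th']
    for _ in range(3):
        h=H0+[0,0,.003183*(th-TH0)];d=g-h
        m=np.arctan2(d[1],-d[2]);th=th+(m-th+np.pi)%(2*np.pi)-np.pi
    rad=np.hypot(d[1],d[2])
    lean=np.arcsin(z[0]);x=r.apply([1,0,0])
    st['th']=th
    if upd: json.dump(st,open(STATE,'w'))
    s=telemetry.sense()
    print('t %.2f th %.3f rad %.4f gx %.4f lean %.1f psi %.2f'%(s['time'],th,rad,g[0],np.degrees(lean),np.arctan2(-x[2],-x[1])),'q',np.round(s['joint_pos'],2),'F',np.round(s['force'],1),'w',round(s['grip_width'],4))
    return th,rad,p,r
def rows(n,s,adv,bias=.003,lean=None,psi=None,gx=None):
    th,rad,p,r=status()
    gxn=(p-.02*r.apply([0,0,1]))[0]
    for k in range(n):
        c=s/Rr
        tm=th+c/2
        d=s*np.array([0,np.cos(tm),np.sin(tm)])+ (bias+(Rr-rad)*0)*np.array([0,np.sin(tm),-np.cos(tm)])
        # chord correction is in tm
        if lean is not None:
            T=Rt(psi if psi is not None else .42,np.radians(lean)); rv=(r.inv()*T).as_rotvec()/n
        else: rv=np.zeros(3)
        if gx is not None: d[0]+=(gx-gxn)/n
        print([np.round(r.inv().apply(d)/.4,3).tolist(),np.round(rv/.5,3).tolist()],',')
        th+=adv/Rr
E
python3 - <<'E'
from wind import *
setup()
rows(6,.012,.009,lean=14)
E
```

```text
t 10.20 th 0.379 rad 0.0669 gx 0.5410 lean 8.6 psi 0.41 q [ 0.33  0.76 -0.44  2.04 -0.41  0.26 -1.19] F [-2.2 -5.7 14.6] w 0.0178
[[-0.03, 0.001, 0.005], [0.032, -0.005, 0.0]] ,
[[-0.031, 0.0, 0.001], [0.032, -0.005, 0.0]] ,
[[-0.031, -0.0, -0.003], [0.032, -0.005, 0.0]] ,
[[-0.03, -0.001, -0.007], [0.032, -0.005, 0.0]] ,
[[-0.029, -0.002, -0.011], [0.032, -0.005, 0.0]] ,
[[-0.027, -0.002, -0.015], [0.032, -0.005, 0.0]] ,
```

Request:
step_arm(
  moves=[
    [[-0.03,0.001,0.005],[0.03,-0.005,0]],
    [[-0.031,0,0.001],[0.03,-0.005,0]],
    [[-0.031,0,-0.003],[0.03,-0.005,0]],
    [[-0.03,0,-0.007],[0.03,-0.005,0]],
    [[-0.029,0,-0.011],[0.03,-0.005,0]],
    [[-0.027,0,-0.015],[0.03,-0.005,0]],
  ],
  force=25,
)

```text
time: 10.8
tcp_pos: [0.5461, 0.1182, 0.0673]
ee_rot: [-2.892, 0.39, -1.604]
force: [5.0, -3.0, -1.6]
grip_width: 0.0177
```

Run:
```python
from wind import *
rows(6,.013,.0095,lean=14)
```

```text
t 10.80 th 1.116 rad 0.0662 gx 0.5405 lean 15.0 psi 0.39 q [ 0.27  0.68 -0.48  2.12 -0.48  0.11 -1.26] F [ 5.  -3.  -1.6] w 0.0177
[[-0.028, -0.004, -0.018], [-0.006, -0.012, -0.008]] ,
[[-0.025, -0.005, -0.022], [-0.006, -0.012, -0.008]] ,
[[-0.021, -0.006, -0.025], [-0.006, -0.012, -0.008]] ,
[[-0.017, -0.007, -0.028], [-0.006, -0.012, -0.008]] ,
[[-0.013, -0.008, -0.03], [-0.006, -0.012, -0.008]] ,
[[-0.008, -0.008, -0.031], [-0.006, -0.012, -0.008]] ,
```

Request:
step_arm(
  moves=[
    [[-0.028,-0.003,-0.018],[-0.024,-0.005,-0.005]],
    [[-0.025,-0.004,-0.022],[-0.024,-0.005,-0.005]],
    [[-0.022,-0.004,-0.025],[-0.024,-0.005,-0.005]],
    [[-0.018,-0.005,-0.028],[-0.024,-0.005,-0.005]],
    [[-0.014,-0.005,-0.03],[-0.01,0,0]],
    [[-0.01,-0.005,-0.031],[0,0,0]],
  ],
)

```text
time: 11.4
tcp_pos: [0.5451, 0.115, 0.1349]
ee_rot: [-2.942, 0.37, -1.62]
force: [6.6, -6.6, -8.8]
grip_width: 0.0178
```

Run:
```python
from wind import *
rows(8,.013,.009)
```

```text
t 11.40 th 2.134 rad 0.0669 gx 0.5404 lean 12.4 psi 0.37 q [ 0.17  0.53 -0.33  2.03 -0.45  0.38 -1.35] F [ 6.6 -6.6 -8.8] w 0.0178
[[0.002, -0.007, -0.032], [0.0, 0.0, 0.0]] ,
[[0.007, -0.007, -0.032], [0.0, 0.0, 0.0]] ,
[[0.011, -0.007, -0.031], [0.0, 0.0, 0.0]] ,
[[0.015, -0.007, -0.029], [0.0, 0.0, 0.0]] ,
[[0.019, -0.007, -0.027], [0.0, 0.0, 0.0]] ,
[[0.023, -0.006, -0.024], [0.0, 0.0, 0.0]] ,
[[0.026, -0.006, -0.02], [0.0, 0.0, 0.0]] ,
[[0.028, -0.005, -0.017], [0.0, 0.0, 0.0]] ,
```

Request:
step_arm(
  moves=[
    [[0.002,-0.007,-0.032],[0.03,0,0]],
    [[0.007,-0.007,-0.032],[0.03,0,0]],
    [[0.012,-0.007,-0.031],[0.03,0,0]],
    [[0.016,-0.007,-0.029],[0.025,0,0]],
    [[0.021,-0.007,-0.026],[0.015,0,0]],
    [[0.025,-0.006,-0.022],[0,0,0]],
    [[0.028,-0.006,-0.018],[0,0,0]],
  ],
)

```text
time: 12.1
tcp_pos: [0.5436, 0.0263, 0.1741]
ee_rot: [-2.879, 0.345, -1.642]
force: [19.7, 14.8, -29.9]
grip_width: 0.0179
```

Run:
```python
from wind import *
rows(8,.013,.01,lean=14)
```

```text
t 12.10 th 3.562 rad 0.0769 gx 0.5375 lean 16.4 psi 0.35 q [ 0.35  0.45 -0.34  2.04 -0.45  0.44 -1.24] F [ 19.7  14.8 -29.9] w 0.0179
[[0.033, -0.003, -0.001], [-0.011, -0.022, -0.011]] ,
[[0.033, -0.001, 0.004], [-0.011, -0.022, -0.011]] ,
[[0.032, 0.0, 0.008], [-0.011, -0.022, -0.011]] ,
[[0.031, 0.002, 0.013], [-0.011, -0.022, -0.011]] ,
[[0.028, 0.003, 0.017], [-0.011, -0.022, -0.011]] ,
[[0.025, 0.004, 0.021], [-0.011, -0.022, -0.011]] ,
[[0.022, 0.006, 0.025], [-0.011, -0.022, -0.011]] ,
[[0.018, 0.007, 0.027], [-0.011, -0.022, -0.011]] ,
```

Run:
```python
from wind import *
st=json.load(open(STATE));st['k']=.0115;json.dump(st,open(STATE,'w'))
rows(6,.011,.010,bias=-.001)
f=grab('wrist');cv2.imwrite('pics/w9.png',f['frame'])
```

```text
t 12.10 th 3.576 rad 0.0672 gx 0.5404 lean 16.4 psi 0.35 q [ 0.35  0.45 -0.34  2.04 -0.45  0.44 -1.24] F [ 19.7  14.8 -29.9] w 0.0179
[[0.027, 0.0, 0.007], [0.0, 0.0, 0.0]] ,
[[0.025, 0.002, 0.011], [0.0, 0.0, 0.0]] ,
[[0.023, 0.003, 0.015], [0.0, 0.0, 0.0]] ,
[[0.021, 0.004, 0.018], [0.0, 0.0, 0.0]] ,
[[0.018, 0.005, 0.021], [0.0, 0.0, 0.0]] ,
[[0.014, 0.006, 0.023], [0.0, 0.0, 0.0]] ,
```

View pics/w9.png

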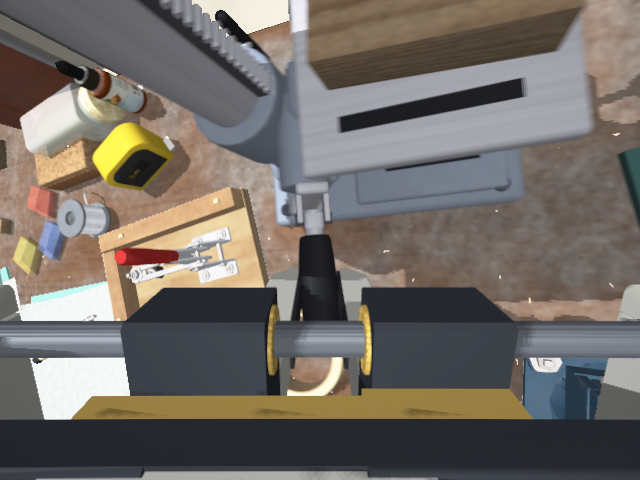

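Request:
step_arm(
  moves=[
    [[0.027,0.001,0.009],[0,0,0]],
    [[0.025,0.002,0.014],[0,0,0]],
    [[0.023,0.003,0.018],[0,0,0]],
    [[0.02,0.004,0.021],[-0.01,0,0]],
    [[0.015,0.005,0.024],[-0.02,0,0]],
    [[0.01,0.005,0.027],[-0.02,0,0]],
  ],
)

```text
time: 12.75
tcp_pos: [0.5435, -0.0083, 0.1106]
ee_rot: [-2.91, 0.345, -1.651]
force: [0.1, 0.1, 2.3]
grip_width: 0.0175
```

Run:
```python
from wind import *
rows(8,.012,.0105,bias=.001,lean=12)
```

```text
t 12.75 th 4.814 rad 0.0632 gx 0.5406 lean 14.8 psi 0.35 q [ 0.44  0.57 -0.37  2.06 -0.45  0.35 -1.14] F [0.1 0.1 2.3] w 0.0175
[[0.007, 0.007, 0.028], [-0.013, -0.022, -0.014]] ,
[[0.002, 0.008, 0.029], [-0.013, -0.022, -0.014]] ,
[[-0.002, 0.008, 0.029], [-0.013, -0.022, -0.014]] ,
[[-0.007, 0.008, 0.028], [-0.013, -0.022, -0.014]] ,
[[-0.012, 0.008, 0.027], [-0.013, -0.022, -0.014]] ,
[[-0.016, 0.008, 0.024], [-0.013, -0.022, -0.014]] ,
[[-0.02, 0.007, 0.022], [-0.013, -0.022, -0.014]] ,
[[-0.023, 0.007, 0.018], [-0.013, -0.022, -0.014]] ,
```

Request:
step_arm(
  moves=[
    [[0.007,0.006,0.028],[-0.013,-0.02,-0.01]],
    [[0.002,0.006,0.029],[-0.013,-0.02,-0.01]],
    [[-0.002,0.006,0.029],[-0.013,-0.02,-0.01]],
    [[-0.007,0.006,0.028],[-0.013,-0.02,-0.01]],
    [[-0.012,0.005,0.027],[-0.013,-0.02,-0.01]],
    [[-0.017,0.005,0.024],[-0.013,-0.02,-0.01]],
    [[-0.021,0.005,0.021],[-0.013,-0.02,-0.01]],
    [[-0.024,0.005,0.017],[-0.013,-0.02,-0.01]],
  ],
)

```text
time: 13.55
tcp_pos: [0.5432, 0.0764, 0.0517]
ee_rot: [-2.937, 0.449, -1.545]
force: [-8.0, -12.8, 30.5]
grip_width: 0.0178
```

```bash
sed -i 's/H0=np.array(\[.5905,.051,/H0=np.array([.5905,.0495,/' wind.py
python3 - <<'E'
from wind import *
rows(8,.012,.0095,bias=.001,lean=12)
E
```

```text
t 13.55 th 6.582 rad 0.0746 gx 0.5410 lean 11.1 psi 0.45 q [ 0.42  0.75 -0.52  2.07 -0.49  0.24 -1.07] F [ -8.  -12.8  30.5] w 0.0178
[[-0.03, 0.0, 0.004], [0.004, 0.008, 0.004]] ,
[[-0.03, -0.001, 0.0], [0.004, 0.008, 0.004]] ,
[[-0.03, -0.002, -0.004], [0.004, 0.008, 0.004]] ,
[[-0.029, -0.002, -0.008], [0.004, 0.008, 0.004]] ,
[[-0.027, -0.003, -0.012], [0.004, 0.008, 0.004]] ,
[[-0.025, -0.004, -0.016], [0.004, 0.008, 0.004]] ,
[[-0.023, -0.004, -0.019], [0.004, 0.008, 0.004]] ,
[[-0.02, -0.005, -0.022], [0.004, 0.008, 0.004]] ,
```

Run:
```python
from wind import *
st=json.load(open(STATE));st['k']=.0200;json.dump(st,open(STATE,'w'))
rows(8,.012,.0095,bias=.0005,lean=13)
```

```text
t 13.55 th 6.563 rad 0.0663 gx 0.5394 lean 11.1 psi 0.45 q [ 0.42  0.75 -0.52  2.07 -0.49  0.24 -1.07] F [ -8.  -12.8  30.5] w 0.0178
[[-0.03, 0.0, 0.004], [0.008, 0.008, 0.004]] ,
[[-0.03, -0.001, -0.001], [0.008, 0.008, 0.004]] ,
[[-0.03, -0.002, -0.005], [0.008, 0.008, 0.004]] ,
[[-0.029, -0.002, -0.009], [0.008, 0.008, 0.004]] ,
[[-0.027, -0.003, -0.013], [0.008, 0.008, 0.004]] ,
[[-0.025, -0.004, -0.017], [0.008, 0.008, 0.004]] ,
[[-0.022, -0.004, -0.02], [0.008, 0.008, 0.004]] ,
[[-0.019, -0.005, -0.023], [0.008, 0.008, 0.004]] ,
```

Request:
step_arm(
  moves=[
    [[-0.03,0,0.004],[0,0.005,0]],
    [[-0.03,0,-0.001],[0,0.005,0]],
    [[-0.03,-0.001,-0.005],[0,0.005,0]],
    [[-0.029,-0.002,-0.009],[0,0.005,0]],
    [[-0.027,-0.002,-0.013],[0,0.005,0]],
    [[-0.025,-0.003,-0.017],[0,0.005,0]],
    [[-0.022,-0.004,-0.02],[0,0.005,0]],
    [[-0.019,-0.005,-0.023],[0,0.005,0]],
  ],
)

```text
time: 14.35
tcp_pos: [0.5423, 0.1243, 0.1126]
ee_rot: [-2.942, 0.409, -1.57]
force: [2.1, -6.3, -2.9]
grip_width: 0.0177
```

Run:
```python
from wind import *
rows(8,.012,.0115,bias=.000,lean=14)
```

```text
t 14.35 th 7.761 rad 0.0673 gx 0.5384 lean 11.4 psi 0.41 q [ 0.23  0.59 -0.4   2.05 -0.51  0.33 -1.23] F [ 2.1 -6.3 -2.9] w 0.0177
[[-0.012, -0.005, -0.027], [0.011, -0.003, 0.001]] ,
[[-0.007, -0.006, -0.029], [0.011, -0.003, 0.001]] ,
[[-0.002, -0.006, -0.029], [0.011, -0.003, 0.001]] ,
[[0.003, -0.006, -0.029], [0.011, -0.003, 0.001]] ,
[[0.008, -0.006, -0.028], [0.011, -0.003, 0.001]] ,
[[0.013, -0.005, -0.026], [0.011, -0.003, 0.001]] ,
[[0.018, -0.005, -0.024], [0.011, -0.003, 0.001]] ,
[[0.022, -0.004, -0.02], [0.011, -0.003, 0.001]] ,
```

Run:
```python
from wind import *
g=grab('side','s10.png');t=grab('top','t10.png')
i=g['frame'];cv2.imwrite('pics/s10b.png',cv2.resize(i[200:300,340:420],None,fx=6,fy=6,interpolation=cv2.INTER_CUBIC))
for c in ['side','top']:
  for n in ['bit_tip','block_top']:print(c,n,[(round(x['p'],2),np.round(x['location'],1)) for x in nets.landmark_of(c,n)])
for z in [.20,.205,.21]: print(z,proj(g,[[.668,-.0375,z],[.6455,-.0925,z],[.690,-.0925,z],[.690,.0175,z],[.6455,.0175,z]]).round(1).tolist())
```

```text
side bit_tip [(0.73, array([369.7, 237.3]))]
side block_top [(0.9, array([367.9, 251.8]))]
top bit_tip []
top block_top []
0.2 [[368.7, 255.0], [361.7, 270.0], [391.8, 268.5], [374.6, 241.8], [347.8, 242.9]]
0.205 [[368.9, 251.9], [361.8, 266.8], [392.0, 265.3], [374.8, 238.9], [347.9, 240.0]]
0.21 [[369.0, 248.9], [361.9, 263.5], [392.2, 262.1], [374.9, 236.0], [347.9, 237.1]]
```

View pics/s10b.png

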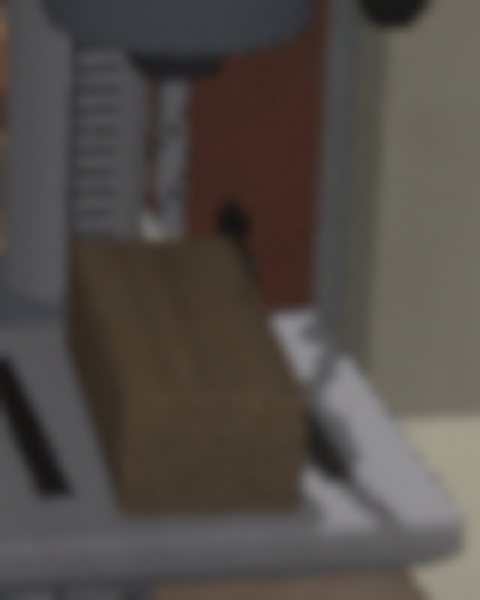

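Run:
```python
import cv2
i=cv2.imread('pics/w2.png');cv2.imwrite('pics/w2b.png',cv2.resize(i[0:100,330:430],None,fx=6,fy=6,interpolation=cv2.INTER_CUBIC))
```

```text
(no output)
```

View pics/w2b.png

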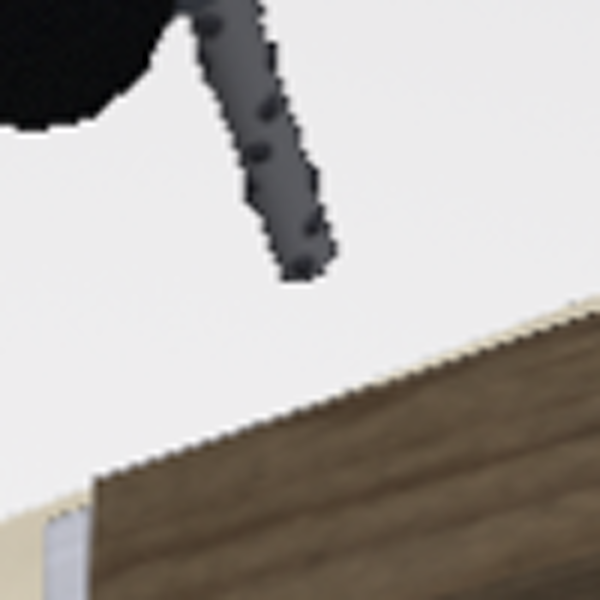

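Run:
```python
from wind import *
np.set_printoptions(precision=4,suppress=True)
f=grab('wrist');g=grab('side');p,r=cur()
W=np.array(f['world_to_cam']);T=np.eye(4);T[:3,:3]=r.as_matrix();T[:3,3]=p
C=W@T   # tool->cam
q,pp,e=data()[1];T2=np.eye(4);T2[:3,:3]=R.from_euler('xyz',e).as_matrix();T2[:3,3]=pp
f2=dict(f);f2['world_to_cam']=C@np.linalg.inv(T2)
print('cam in tool',np.linalg.inv(C)[:3,3])
for s in [(368.7,236.5),(368.7,238),(368.7,239)]: print(s,*tri([ray(f2,(381.3,45.3)),ray(g,s)]))
o,v=ray(f2,(345.8,79.7));print('corner @.182',o+v*(.182-o[2])/v[2])
# along wrist ray: z as function of x,y
o,v=ray(f2,(381.3,45.3))
for x in [.66,.664,.668,.672]: print(o+v*(x-o[0])/v[0])
```

```text
cam in tool [ 0.0008 -0.0669 -0.1666]
(368.7, 236.5) [ 0.6671 -0.0309  0.2258] [np.float64(0.002188340356688452), np.float64(0.002188340356688392)]
(368.7, 238) [ 0.6677 -0.0309  0.2242] [np.float64(0.0012481275908058083), np.float64(0.0012481275908060006)]
(368.7, 239) [ 0.6681 -0.0309  0.2231] [np.float64(0.0006204072744575667), np.float64(0.000620407274457591)]
corner @.182 [0.6934 0.0146 0.182 ]
[ 0.66   -0.0322  0.2286]
[ 0.664  -0.0316  0.2255]
[ 0.668  -0.0309  0.2224]
[ 0.672  -0.0303  0.2193]
```

Request:
step_arm(
  moves=[
    [[-0.011,-0.005,-0.027],[0.011,0,0]],
    [[-0.006,-0.006,-0.029],[0.011,0,0]],
    [[-0.001,-0.006,-0.029],[0.011,0,0]],
    [[0.004,-0.006,-0.029],[0.011,0,0]],
    [[0.01,-0.006,-0.027],[0.011,0,0]],
    [[0.015,-0.005,-0.025],[0.011,0,0]],
    [[0.02,-0.005,-0.022],[0.011,0,0]],
    [[0.024,-0.004,-0.018],[0.011,0,0]],
  ],
)

```text
time: 15.55
tcp_pos: [0.5435, 0.0712, 0.1903]
ee_rot: [-2.884, 0.41, -1.561]
force: [7.1, 1.2, -9.9]
grip_width: 0.0174
```

Run:
```python
from wind import *
rows(6,.012,.0115,bias=.000)
```

```text
t 15.55 th 9.218 rad 0.0679 gx 0.5385 lean 14.5 psi 0.41 q [ 0.35  0.45 -0.39  2.01 -0.5   0.5  -1.19] F [ 7.1  1.2 -9.9] w 0.0174
[[0.026, -0.004, -0.015], [0.0, 0.0, 0.0]] ,
[[0.028, -0.002, -0.01], [0.0, 0.0, 0.0]] ,
[[0.03, -0.001, -0.005], [0.0, 0.0, 0.0]] ,
[[0.03, 0.0, -0.0], [0.0, 0.0, 0.0]] ,
[[0.03, 0.002, 0.005], [0.0, 0.0, 0.0]] ,
[[0.028, 0.003, 0.01], [0.0, 0.0, 0.0]] ,
```

Request:
step_arm(
  moves=[
    [[0.027,-0.004,-0.014],[0,0,0]],
    [[0.029,-0.002,-0.009],[0,0,0]],
    [[0.03,-0.001,-0.003],[0,0,0]],
    [[0.03,0,0.002],[0,0,0]],
    [[0.029,0.002,0.007],[0,0,0]],
    [[0.027,0.003,0.013],[0,0,0]],
  ],
)

```text
time: 16.15
tcp_pos: [0.5445, 0.0142, 0.1718]
ee_rot: [-2.878, 0.423, -1.547]
force: [-2.3, -3.0, 7.1]
grip_width: 0.0174
```

Run:
```python
from wind import *
rows(6,.010,.009,bias=.000)
```

```text
t 16.15 th 10.193 rad 0.0623 gx 0.5394 lean 14.6 psi 0.42 q [ 0.49  0.5  -0.43  2.   -0.51  0.52 -1.04] F [-2.3 -3.   7.1] w 0.0174
[[0.023, 0.003, 0.01], [0.0, 0.0, 0.0]] ,
[[0.021, 0.004, 0.013], [0.0, 0.0, 0.0]] ,
[[0.019, 0.004, 0.015], [0.0, 0.0, 0.0]] ,
[[0.017, 0.005, 0.018], [0.0, 0.0, 0.0]] ,
[[0.014, 0.005, 0.02], [0.0, 0.0, 0.0]] ,
[[0.011, 0.006, 0.022], [0.0, 0.0, 0.0]] ,
```

Request:
step_arm(
  moves=[
    [[0.024,0.002,0.007],[0,0,0]],
    [[0.023,0.003,0.01],[0,0,0]],
    [[0.021,0.003,0.013],[0,0,0]],
    [[0.019,0.004,0.016],[0,0,0]],
    [[0,0,0],[0,0,0]],
  ],
)

```text
time: 16.65
tcp_pos: [0.5441, -0.007, 0.1383]
ee_rot: [-2.879, 0.43, -1.542]
force: [2.3, 1.1, -0.9]
grip_width: 0.0176
```

Run:
```python
from wind import *
status()
g=grab('side','s11.png');f=grab('wrist','w11.png')
i=g['frame'];cv2.imwrite('pics/s11b.png',cv2.resize(i[200:300,340:420],None,fx=6,fy=6,interpolation=cv2.INTER_CUBIC))
for n in ['bit_tip','block_top']:print(n,[(round(x['p'],2),np.round(x['location'],1)) for x in nets.landmark_of('side',n)])
print(proj(f,[.667,-.031,.2245]))
```

```text
t 16.65 th 10.856 rad 0.0654 gx 0.5392 lean 14.3 psi 0.43 q [ 0.55  0.57 -0.45  2.02 -0.52  0.47 -0.97] F [ 2.3  1.1 -0.9] w 0.0176
bit_tip [(0.65, array([370.2, 239.3])), (0.46, array([359.2, 347.9]))]
block_top [(0.75, array([369.2, 243.8])), (0.65, array([365.5, 265.1])), (0.57, array([379.7, 351. ]))]
[[ 273.55185494 -140.03355884]]
```

View pics/s11b.png

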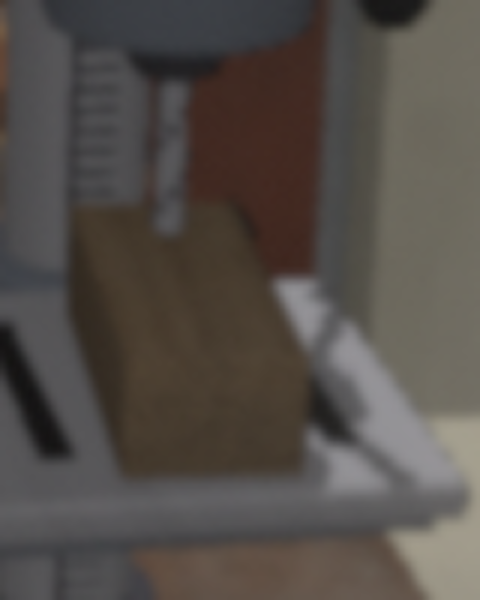

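View pics/w11.png

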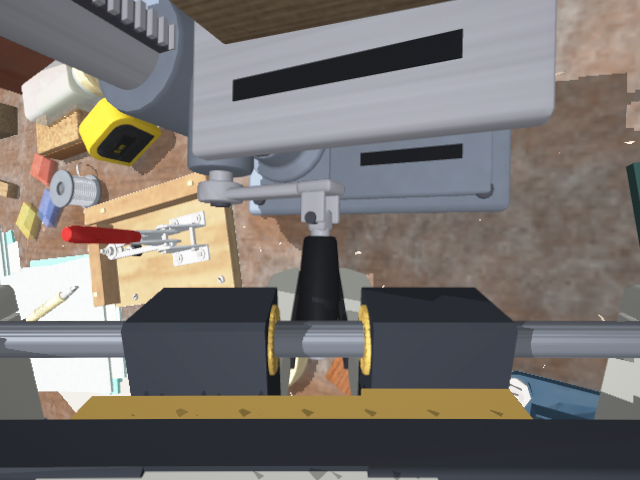

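Request:
step_arm(
  moves=[
    [[0,0,0],[0,0,0]],
    [[0,0,0],[0,0,0]],
    [[0,0,0],[0,0,0]],
    [[0,0,-0.04],[0,0,0]],
    [[0,0,-0.06],[0,0,0]],
    [[0,0,-0.07],[0,0,0]],
    [[0,0,-0.07],[0,0,0]],
    [[0,0,-0.07],[0,0,0]],
  ],
  claw=0.1,
)

```text
time: 17.65
tcp_pos: [0.5051, -0.0605, 0.2463]
ee_rot: [-2.898, 0.429, -1.546]
force: [0.1, -0.3, -0.8]
grip_width: 0.051
```

Run:
```python
from wind import *
print(telemetry.sense()['grip_width'],telemetry.sense()['joint_pos'],cur()[0])
T=Rt(.5,np.radians(23))
for x in plan(np.array([.447,-.033,.26]),T,6):print(x)
```

```text
0.051033772500159 [ 0.6651413   0.37759343 -0.40362232  1.92367809 -0.46506739  0.8125685
 -0.99067602] [ 0.50514237 -0.06045376  0.24634262]
[[-0.013, 0.023, -0.006], [0.056, -0.02, 0.014]]
[[-0.013, 0.023, -0.006], [0.056, -0.02, 0.014]]
[[-0.013, 0.023, -0.007], [0.056, -0.02, 0.014]]
[[-0.013, 0.023, -0.007], [0.056, -0.02, 0.014]]
[[-0.013, 0.023, -0.008], [0.056, -0.02, 0.014]]
[[-0.013, 0.023, -0.009], [0.056, -0.02, 0.014]]
```

Request:
step_arm(
  moves=[
    [[-0.013,0.023,-0.002],[0.056,-0.02,0.014]],
    [[-0.013,0.023,-0.002],[0.056,-0.02,0.014]],
    [[-0.013,0.023,-0.003],[0.056,-0.02,0.014]],
    [[-0.013,0.023,-0.003],[0.056,-0.02,0.014]],
    [[-0.013,0.023,-0.004],[0.056,-0.02,0.014]],
    [[-0.013,0.023,-0.004],[0.056,-0.02,0.014]],
    [[0,0,0],[0,0,0]],
  ],
)

```text
time: 18.35
tcp_pos: [0.446, -0.0331, 0.2537]
ee_rot: [-2.73, 0.491, -1.576]
force: [-0.8, -0.7, -0.0]
grip_width: 0.0511
```

Run:
```python
from wind import *
log();print(np.round(telemetry.sense()['joint_pos'],2),cur()[0])
f=grab('wrist','w12.png');g=grab('side','s12.png');t=grab('top','t12.png')
import pickle;pickle.dump((f,g,t),open('v12.pkl','wb'))
i=f['frame'];print(proj(f,[[.667,-.031,.223],[.668,-.0375,.215]]))
cv2.imwrite('pics/s12b.png',cv2.resize(g['frame'][200:300,340:420],None,fx=6,fy=6,interpolation=cv2.INTER_CUBIC))
```

```text
[ 0.88  0.25 -0.55  2.2  -0.82  0.63 -0.67] [ 0.44595194 -0.03305648  0.25366687]
[[333.85584271 -28.92508976]
 [346.72277034 -24.96310081]]
```

View pics/w12.png

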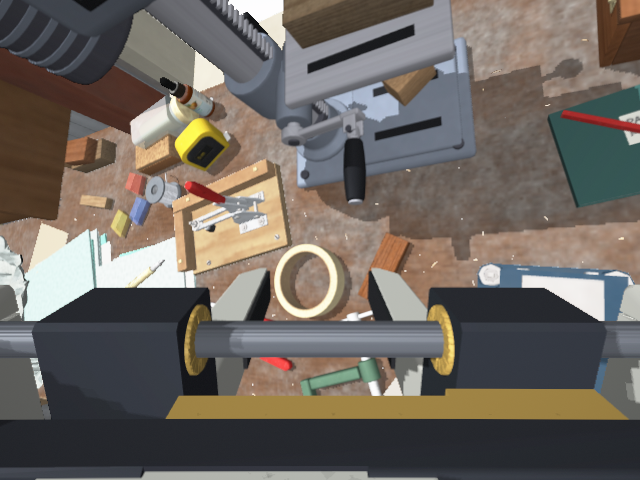

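View pics/s12.png

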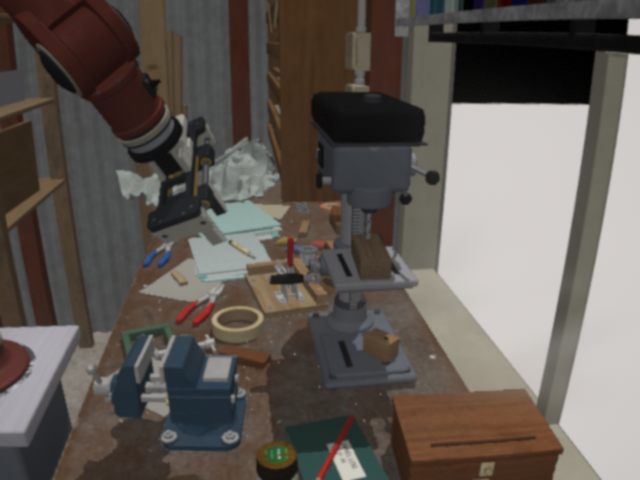

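Request:
step_arm(
  moves=[
    [[0,0,0],[0.12,0,0]],
    [[0,0,0],[0.12,0,0]],
    [[0,0,0],[0.12,0,0]],
    [[0,0,0],[0.12,0,0]],
    [[0,0,0],[0.12,0,0]],
    [[0,0,0],[0,0,0]],
  ],
)

```text
time: 19.1
tcp_pos: [0.4585, -0.0345, 0.2467]
ee_rot: [-2.5, 0.489, -1.574]
force: [0.1, 0.5, 0.0]
grip_width: 0.0512
```

Run:
```python
from wind import *
log();print(np.round(telemetry.sense()['joint_pos'],2),cur()[0])
f=grab('wrist','w13.png');g=grab('side','s13.png')
import pickle;pickle.dump((f,g),open('v13.pkl','wb'))
i=f['frame'];u=proj(f,[[.667,-.031,.223],[.668,-.0375,.215]]);print(u)
c=u.mean(0).astype(int);y0=max(0,c[1]-60)
print(y0,c[0]-80);cv2.imwrite('pics/w13b.png',cv2.resize(i[y0:y0+120,c[0]-80:c[0]+80],None,fx=5,fy=5,interpolation=cv2.INTER_CUBIC))
```

```text
[ 1.32  0.4  -1.16  2.37 -1.33  0.21 -0.16] [ 0.45847738 -0.0344883   0.24672874]
[[326.77559404  43.14701343]
 [338.03815138  46.68080491]]
0 252
```

View pics/w13b.png

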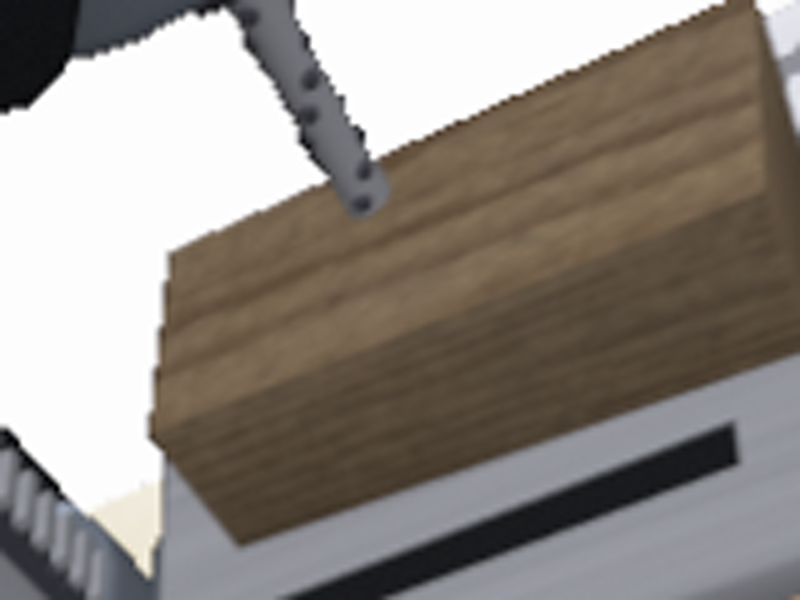

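View pics/s12b.png

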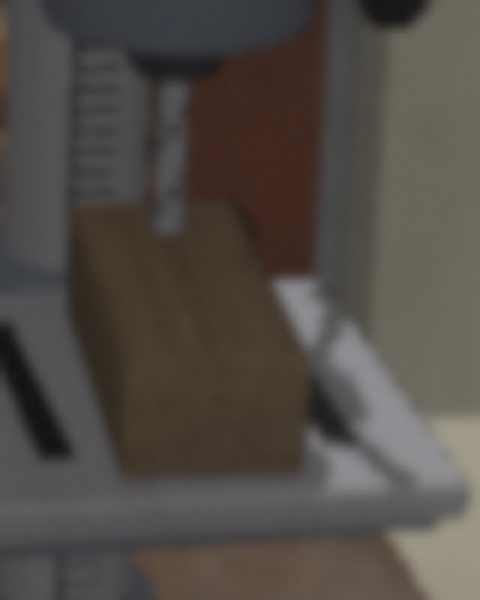

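Run:
```python
from h import *
import pickle
from scipy.optimize import least_squares
np.set_printoptions(precision=4,suppress=True)
f,g=pickle.load(open('v13.pkl','rb'))
w=lambda u,v:(252+u/5-.4,v/5-.4); s=lambda u,v:(340+u/6-.4,200+v/6-.4)
# corners by (sx,sy,top)
ow=[((-1,1,1),w(156,433)),((1,1,1),w(170,252)),((1,-1,1),w(752,3)),((-1,-1,1),w(770,190)),((-1,1,0),w(240,546))]
os_=[((-1,1,1),s(75,205)),((1,1,1),s(235,205)),((1,-1,1),s(305,375)),((-1,-1,0),s(125,478)),((1,-1,0),s(302,475))]
def P(q,k):
    c,sn=np.cos(q[3]),np.sin(q[3]);x,y=k[0]*.0225,k[1]*.055
    return np.array([q[0]+c*x-sn*y,q[1]+sn*x+c*y,q[2]-(0 if k[2] else .032)])
def res(q,o1=ow,o2=os_):
    a=[proj(f,P(q,k))[0]-px for k,px in o1]+[proj(g,P(q,k))[0]-px for k,px in o2]
    return np.concatenate(a)
# per-camera global pixel shift nuisance
def res2(q): 
    r=res(q).reshape(-1,2).copy(); r[:5]+=q[4:6]; r[5:]+=q[6:8]
    return np.concatenate([r.ravel(),np.array(q[4:8])*.2])
tw=np.array(w(368,212));ts=np.array(s(170,236))
for fun,q0 in [(res,[.668,-.037,.214,0]),(res2,[.668,-.037,.214,0,0,0,0,0])]:
    r=least_squares(fun,q0,loss='soft_l1');q=r.x;print(q);print(res(q).reshape(-1,2))
    sw=q[4:6] if len(q)>4 else np.zeros(2);ss=q[6:8] if len(q)>4 else np.zeros(2)
    X,e=tri([ray(f,tw-sw),ray(g,ts-ss)]);print('tip',X,e,'gap',X[2]-q[2])
```

```text
[ 0.6701 -0.0379  0.215  -0.068 ]
[[-1.5879  0.6202]
 [ 0.2481 -0.6573]
 [ 1.1249 -3.3657]
 [-0.6736  1.0193]
 [ 0.1966  1.3023]
 [-0.5603  0.0299]
 [ 0.3603 -0.3707]
 [ 1.4912 -2.6667]
 [-0.4209  1.1804]
 [ 0.7498  0.9943]]
tip [ 0.6676 -0.0301  0.2238] [np.float64(0.0003050714838603393), np.float64(0.0003050714838602503)] gap 0.008763164710057586
[ 0.6726 -0.0378  0.211  -0.0645 -1.6427 -1.6038 -1.7208 -2.3142]
[[ 0.9371  1.8344]
 [ 2.4536  1.0392]
 [ 1.9113 -0.8628]
 [ 0.3354  2.8873]
 [ 2.291   2.1303]
 [ 0.7384  2.273 ]
 [ 1.5811  1.8311]
 [ 3.0896 -0.2491]
 [ 1.258   3.5665]
 [ 2.3245  3.3233]]
tip [ 0.6706 -0.0297  0.2197] [np.float64(0.0003442523457160402), np.float64(0.00034425234571592645)] gap 0.008676576588498963
```

Run:
```python
from h import *
import pickle
np.set_printoptions(precision=1,suppress=True)
f,g,t=pickle.load(open('v12.pkl','rb'));th=10.856
a=np.array([0,np.sin(th),-np.cos(th)]);X=np.array([1.,0,0]);H=np.array([.5905,.0495,.1135+.0332])
for c,n in [(f,'w'),(g,'s'),(t,'t')]:
  for F in [1.571,1.35]:
    pin=H-.014*X+.066*a;d=-np.cos(F)*a-np.sin(F)*X
    print(n,F,proj(c,[H,pin,pin+.008*d,pin+.063*d]).tolist())
cv2.imwrite('pics/t12b.png',cv2.resize(t['frame'][210:310,320:420],None,fx=6,fy=6,interpolation=cv2.INTER_CUBIC))
cv2.imwrite('pics/w12b.png',cv2.resize(f['frame'][100:220,270:390],None,fx=5,fy=5,interpolation=cv2.INTER_CUBIC))
```

```text
w 1.571 [[294.2688614466797, 139.02098688933955], [352.80834437083115, 133.70580384729294], [353.0020410716088, 142.4345762147647], [354.38991699626365, 204.61658195645032]]
w 1.35 [[294.2688614466797, 139.02098688933955], [352.80834437083115, 133.70580384729294], [351.23262503819535, 142.757947147096], [340.3310337594685, 205.40639247292404]]
s 1.571 [[311.58116495899685, 266.8821474314139], [307.741832428084, 278.265606297244], [302.68989550832174, 278.50640619492304], [267.69452728104113, 280.14820523632045]]
s 1.35 [[311.58116495899685, 266.8821474314139], [307.741832428084, 278.265606297244], [302.69749343007743, 278.18626699236205], [268.2964391937443, 277.619423784706]]
t 1.571 [[357.19090251457845, 259.1218603760173], [388.22909949379243, 267.05867464236513], [387.7065425310958, 270.2051556932651], [383.97623957425054, 292.5631446572495]]
t 1.35 [[357.19090251457845, 259.1218603760173], [388.22909949379243, 267.05867464236513], [386.85192474976304, 270.05816911805744], [377.0796078590043, 291.2990971586643]]
```

View pics/w12b.png

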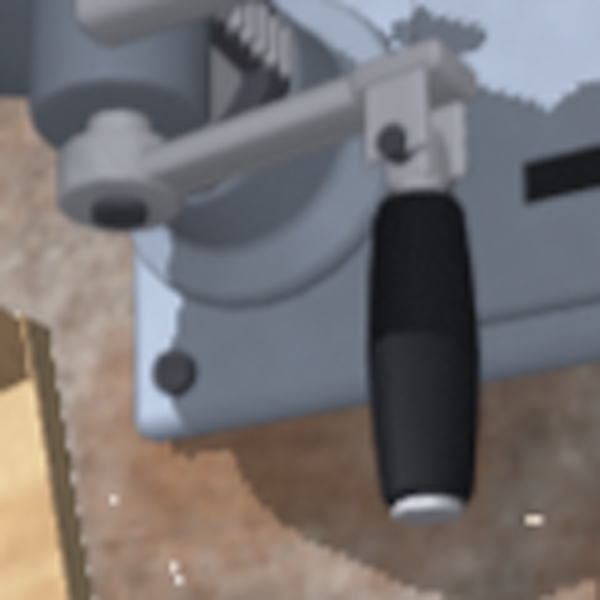

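View pics/t12b.png

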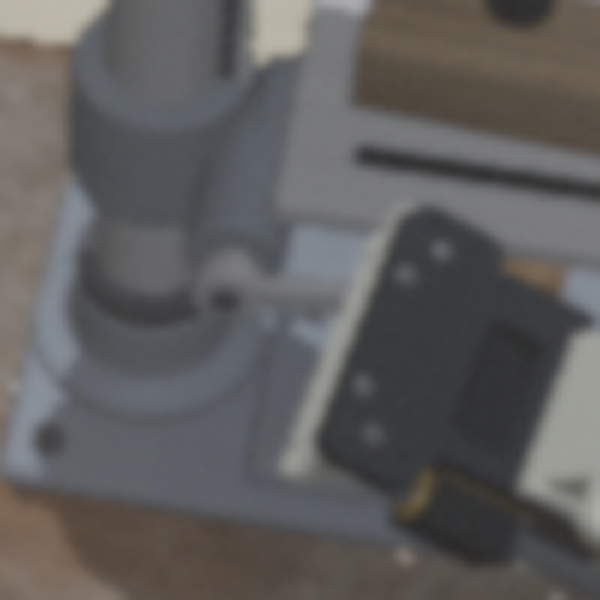

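Run:
```python
from h import *
s=telemetry.sense();print(s['time'],s['force']);print(order.job_done())
```

```text
19.2 [-0.60391888 -0.02029489 -0.21354038]
the job is handed in; nothing more can be done
None
```

I folded the grip out against its stop and wound the crank about 10.4 rad clockwise, raising the table about 33 mm. Then I let go, moved the hand clear and handed the job in at 19.2 s. `job_done` gave no verdict.

**Last checks**
- **Gap:** fitting the wrist and side pictures puts the block's top about 8.7 mm below the bit tip. A second fit allowing for camera shift gave the same, although single corner points were off by up to about 3 px. The trained network's own block-top point was less consistent, suggesting a gap nearer 5 mm. Both are inside the 3 to 13 mm window.
- **Grip:** in the wrist picture its free end lies within 4 px of where a straight-out (1.57 rad) grip should appear, so it stands out fully.
- **Block:** its centre is about 8 mm from the bit's axis. I saw no sign that it had been pushed.
- **Bystanders:** the loose things looked undisturbed in the pictures. I did not measure each one.
- **Contact:** the hand is free, with about 0.6 N on the sensor, which is no more than its noise.

**Not as planned**
- **Joint limit:** the first approach, leaning 40°, ran joints 3 and 5 into their limits. They read up to about 0.005 rad past the rounded limits, so I backed out and used a lean of about 15°.
- **Slip on the grip:** the fingers slid along the grip a few times while winding, with up to about 35 N at the wrist.

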